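Unhook the flow cassette and dock it

TASK

Take the flow cassette off the barbed hook: raise it, tilt it and back it over the barb tip without straining the springy hook. Then stand it upright in the aluminium docking cradle, fully home, let go of it, and leave the other things on the bench where they are.

Things in the scene. Friction and masses are not known exactly. Their poses are not given: they have to be found in the camera images.
- cassette: Flow cassette, 0.13 to 0.25 kg, hanging by its slot on the hook rod, the same either way round. Origin: centre of the underside of its white body; z up, x through its thickness, y across its width. White body 18 (x) x 56 (y) x 45 mm high; above it a grey hanger plate 6 x 40 mm from 45 to 103 mm height; on top a grey grip block 10 x 40 mm from 103 to 145 mm height.
- grip (a point): Grip point inside the cassette's grip block, 130 mm above the cassette's origin. Grip here across the 10 mm thickness (cassette x), so that the fingertips stay above the barb.
- slot (a point): Centre of the cassette's slot, 70 mm above its origin: a through hole along x in the 6 mm plate, 22 mm wide (y) and 18 mm high (z). Its upper edge rests on the rod.
- stand: Fixed hook stand. Origin: foot of the post's axis on the bench; x is the way the hook points (away from the robot within 0.35 rad), z up. Base plate 110 x 90 x 12 mm, stiff post 14 mm thick to 75 mm height, then a springy stem with a 16 mm clamp block at 140 mm height, through which the hook rod runs. Highest point: the barb, 163 mm. Loads on it must stay below 8 N.
- stem (a joint): Flex of the springy stem, rad: it pivots about the stand's y axis at 75 mm height, 40 N m/rad, 0 unloaded, plus = hook pulled outward or pressed down. At the barb the hook gives about 1 mm per 6 N along x and 1 mm per 7 to 14 N up or down.
- rod (a point): On the stand's post axis, 140 mm up, at the rod's centreline. The hook is a 6 mm round rod in the stand's x-z plane: level outward to an elbow, then up and out 15 mm (x) and 16 mm (z) to the crest, then the barb runs back 7 mm in x and up 4 mm. The elbow's reach is set by hand, 32 to 68 mm from the post axis; it differs each time and must be seen or felt, but does not change.
- post_foot (a point): Same point as the stand's origin. Way off: the upturned end is 26 mm high and the slot 18, so lift until the rod is mid-slot, tilt 36 degrees about stand y (top towards the post, white body outward), then follow the upturned end. So tilted, the slot centre passes, relative to the elbow (x, z mm): (-7,0) (-2,2) (5,8) (7,14) (12,18) (17,19) (45,19), with under 1 mm to spare: expect to touch, and yield.
- cradle: Fixed aluminium docking cradle. Origin: centre of its underside; z up, x across its narrow way, y along its long way. The well is 24 (x) x 62 (y) mm, its floor 6 mm above the bench; straight walls up to 28 mm, flared lips to 36 mm height. The cassette's white body stands in it either way round, with 3 mm play on each side.
- jar: Bystander: amber jar, 48 mm across, 62 mm high; origin centre of underside.
- beaker: Bystander: glass beaker, 68 mm across, 85 mm high; origin centre of underside.
- syringe: Bystander: empty syringe lying on the bench, about 130 mm long, 24 mm high; origin under its barrel.
- cover: Bystander: flat clear chamber cover, 130 x 92 x 8 mm; origin centre of underside.
- driver: Bystander: screwdriver lying on the bench, 170 mm long.
- bottle: Bystander: white bottle, 60 mm across, 130 mm high; origin centre of underside.

How it is judged:
By the outcome, as a careful person would: the job done as asked, in the order asked, and still so for the second after the job is handed in, with the robot touching nothing.
It also fails if it takes over 72 s, if anything falls off the work surface, if the arm or the gripper's body presses on something with over 40 N, if the wrist force passes 120 N, or if a joint passes its speed limit or range.

ROBOT

A 6-joint arm with a two-finger parallel gripper is mounted at the origin on the work surface. World frame = base frame: x ahead of the robot, y to its left, z up, the work surface at z = 0. Lengths are in m, angles in degrees, forces in N, time in s.
With the tool pointing down it reaches from about 0.3 to 0.75 m from the base axis. Payload 8.5 kg.
Tool frame: the origin (TCP) lies on the mounting face of the last link; the fingertips stand 173 mm ahead of it and the grasp point (between the pads) lies 155 mm ahead of it (env.tips_ahead is the distance from the TCP to the fingertips, in m); x points along the fingers, z is the direction in which the jaws open and shut, and the axes are right-handed (so a half turn about x gives the same grasp; the last joint's range is limited). The gripper opens to 85 mm and grips with 20 to 120 N. Pads are 22 mm wide; open, the fingers measure 114 mm over their backs; the gripper's body (76 mm by 85 mm) begins 54 mm behind the grasp point. The pads swing forward as they close: fully open they stand 13 mm farther back than shut.
Start: joints at [-89.628, 21.807, 74.336, -0, 83.858, -12.336], TCP at [0.121, -0.537, 0.405] pointing down, gripper open.
Joint ranges: [-178.18, 178.18], [-50.72, 133.34], [12.68, 142.11], [-81.47, 261.47], [9.98, 163.14], [-165.26, 165.26]. Speed limits (degrees/s): [136.94, 136.94, 180, 180, 180, 180].

INTERFACE

Orientations are given as a 3x3 rotation matrix whose columns are the frame's x, y, z axes.
In Python, from rig import env, optics gives the robot as it stands.
- The arm moves only by the shell command python3 -m inch 'ROWS' [FORCE]. ROWS is JSON, a list of rows, each a list of 3 entries, a list of its own where there are three numbers: the closure, from -1 (fully open) to 1 (shut), then the shift along the tool's x, y, z in units of 30 mm (1.0 is 30 mm), then the turn about the tool's x in units of 5 degrees (1.0 is 5 degrees). In form: [[hand, [x, y, z], yaw], ...]. A call has exactly 8 rows; each row shifts and turns the commanded pose from where the row before left it, along the tool's axes as they then stand; what a row does not reach is not made up. A row lasts 1/12 s, in which the tool goes at most 41.7 mm and 7.16 degrees, less where a joint would pass 70% of its speed; a pose out of reach is approached as far as the arm can. A call is refused whole if a number of a shift passes 1 or a number of a turn 1, either way. A call with a gripper value outside its range is refused whole. The fingers move at their own pace and stop on an object; FORCE is the grip in N (left out, the last holds). Time passes only in rows, so rows that do not move let the fingers close, or fill a call up. It gives the time, the measured TCP pose, the force and the opening at its end, in the units of the state.
- env.observe(): the state, without advancing time (a new reading comes with each control period).
- optics.get_image(name): name is "scene" or "top" or "wrist"; returns the picture (400x640x3 uint8, red, green, blue); there is no depth.
- optics.camera_params(name): a dict with "fx", "fy", "cx", "cy" (pixels), "xyz" and "rotation" of the camera in the world. Camera axes: x right, y down, z forward; pixel columns grow to the right and rows downward; lengths in m; the calibration is good to about 2 mm. A picture is of the moment at which its call begins: read the wrist's pose just before it. camera_params takes no time and is no camera call; for the wrist camera it gives the pose at the moment of the call.
- env.close_job(): hands the job in, once; it reports no verdict.
The state is a dict: "time_s": time; "q": joint angles; "qvel": joint speeds; "joint_efforts": joint torques, N m; "position": TCP position; "tool_rot": TCP orientation; "ft_force": force on the tool from outside, world axes, zero at the start; "wrist_torque": the same for the moment, N m; "grip_width": finger opening in m.
Only numpy, scipy, OpenCV 4.12 (cv2) and the standard library are available. Lean on these libraries where they do the work, as an engineer would, in place of code of your own. Each camera call takes 0.05 s, during which the arm holds its last target.

## Working session

There is one attempt and no reset: what is moved stays moved. The work goes in short steps, Python scripts to look and compute and a shell command to move; the robot and the scene stay as the last step left them, time stands still between calls to the robot, and variables do not carry over. Pictures are saved under pics/ and viewed, and the job is handed in when it is done.

```bash
mkdir -p pics; ls; python3 - <<'E'
from rig import env, optics
import cv2
s=env.observe()
print({k:(v if not hasattr(v,'tolist') else v.tolist()) for k,v in s.items()})
for n in ("scene","top","wrist"):
    p=optics.camera_params(n); print(n,p)
    cv2.imwrite(f"pics/a_{n}.png",optics.get_image(n)[:,:,::-1])
E
```

```text
pics
{'time_s': 0.0, 'q': [-89.62664553809329, 21.8396424745452, 74.38313511744575, -0.0009725552410640021, 83.85858694294953, -12.336587619559852], 'qvel': [0.028460461697796428, 0.03763788116571486, 0.000962225170015965, -0.006002378945905059, -0.0938491962025046, 0.0005500810139542778], 'joint_efforts': [0.0032236011611530557, -44.84612703323364, -23.128169775009155, -8.208166264012107e-05, 0.004767005302710459, -1.779208034236035e-06], 'position': [0.1209969613273435, -0.536478603505692, 0.40413376454529104], 'tool_rot': [[-2.6130057326007316e-05, 0.9754959826660398, 0.2200172427780097], [0.0014199384134771925, 0.22001705724476373, -0.9754949914255103], [-0.9999989915455525, 0.0002869211946006474, -0.0013908932762986778]], 'ft_force': [0.18077984414606818, 0.49806623165521696, -1.196878586836718], 'wrist_torque': [0.027356694853532173, 0.00621961551652288, -0.01725397759413094], 'grip_width': 0.08520682871721634}
scene {'fx': 465.3957813280639, 'fy': 465.3957813280639, 'cx': 326.7477266411715, 'cy': 203.43589761922456, 'xyz': array([1.35082236, 0.01500688, 1.05652179]), 'rotation
[... 193 characters left out ...]
': 378.821910578959, 'fy': 378.821910578959, 'cx': 315.6497919461815, 'cy': 196.34139306145366, 'xyz': array([ 0.43064959, -0.04332716,  0.99512975]), 'rotation': array([[ 1.03156912e-02, -9.78819121e-01,  2.04466903e-01],
       [-9.99943785e-01, -1.05991697e-02, -2.91287551e-04],
       [ 2.45229723e-03, -2.04452404e-01, -9.78873435e-01]])}
wrist {'fx': 340.6742573582992, 'fy': 340.6742573582992, 'cx': 311.3152776001895, 'cy': 196.5962872489851, 'xyz': array([ 0.20346415, -0.51737527,  0.37340716]), 'rotation': array([[ 2.21070151e-01, -9.22139605e-01, -3.17468955e-01],
       [-9.75257723e-01, -2.08828494e-01, -7.25467702e-02],
       [ 6.01686250e-04,  3.25651975e-01, -9.45489518e-01]])}
```

View pics/a_scene.png

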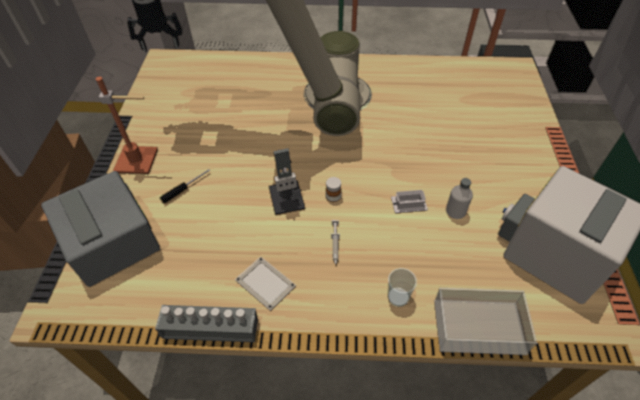

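View pics/a_top.png

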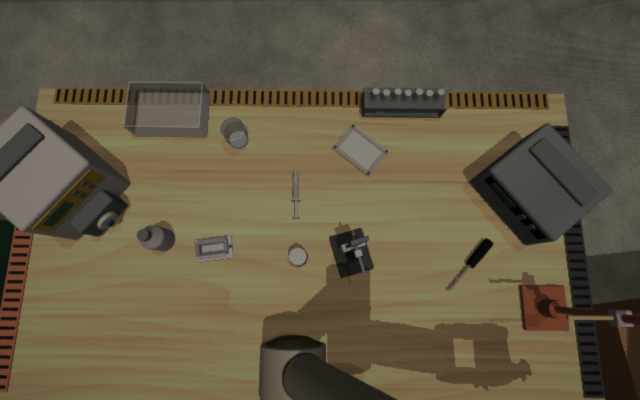

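View pics/a_wrist.png

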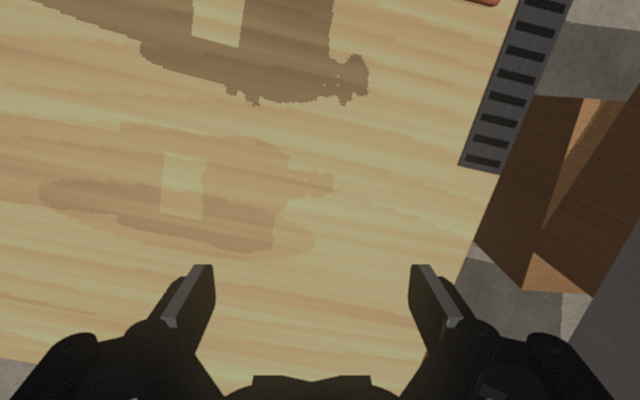

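```bash
python3 - <<'E'
import cv2
a=cv2.imread("pics/a_scene.png");b=cv2.imread("pics/a_top.png")
cv2.imwrite("pics/c1.png",cv2.resize(a[140:225,245:335],None,fx=7,fy=7,interpolation=cv2.INTER_CUBIC))
cv2.imwrite("pics/c2.png",cv2.resize(b[215:290,315:395],None,fx=8,fy=8,interpolation=cv2.INTER_CUBIC)[:600])
x=cv2.resize(a[180:220,380:435],None,fx=7,fy=7,interpolation=cv2.INTER_CUBIC)
y=cv2.resize(b[225:270,185:240],None,fx=7,fy=7,interpolation=cv2.INTER_CUBIC)
cv2.imwrite("pics/c3.png",cv2.vconcat([x,y]))
E
```

```text
(no output)
```

View pics/c1.png

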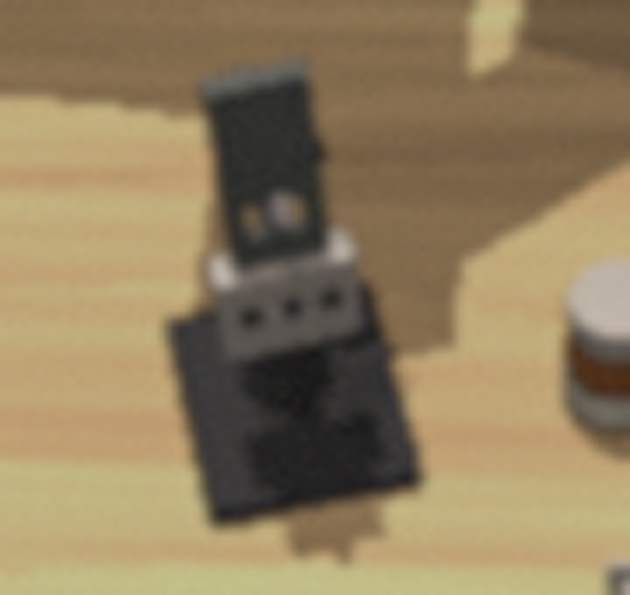

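View pics/c2.png

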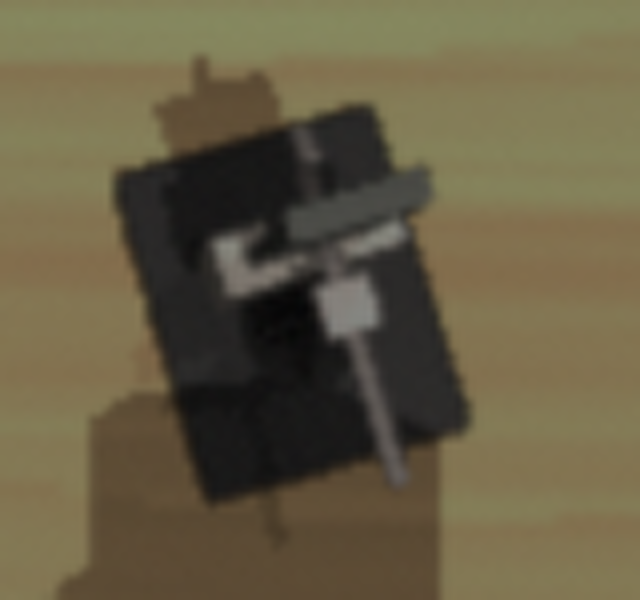

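View pics/c3.png

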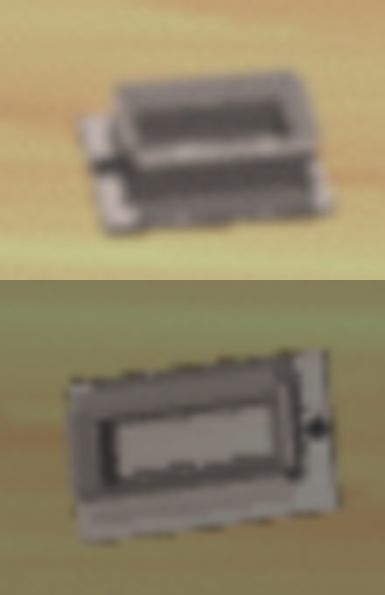

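```bash
cat > h.py <<'E'
import numpy as np
from rig import env, optics
def ray(n,u,v,z,p=None):
    p=p or optics.camera_params(n)
    d=p['rotation']@np.array([(u-p['cx'])/p['fx'],(v-p['cy'])/p['fy'],1.])
    return p['xyz']+d*(z-p['xyz'][2])/d[2]
def proj(n,X,p=None):
    p=p or optics.camera_params(n)
    c=p['rotation'].T@(np.asarray(X,float)-p['xyz'])
    return np.array([p['fx']*c[0]/c[2]+p['cx'],p['fy']*c[1]/c[2]+p['cy']])
E
python3 - <<'E'
from h import *
np.set_printoptions(precision=4,suppress=True)
t=lambda x,y,z:ray('top',315+x/8-.44,215+y/8-.44,z)
s=lambda x,y,z:ray('scene',245+x/7-.43,140+y/7-.43,z)
B=[t(*c,.012) for c in((115,175),(370,105),(470,425),(210,500))]
print('base',np.array(B),np.mean(B,0))
for a,b in((3,0),(2,1)):
    d=B[b]-B[a];print(np.hypot(*d[:2]),np.degrees(np.arctan2(d[1],d[0])))
for a,b in((1,0),(2,3)):
    d=B[b]-B[a];print(np.hypot(*d[:2]),np.degrees(np.arctan2(d[1],d[0]))-90)
print('clamp',t(348,305,.148)); print('rodback',t(400,485,.14))
print('tip',t(303,130,.163))
print('grip top',t(290,225,.209),t(432,180,.209), 'centre',t(360,202,.209))
print('scene grip top edge',s(200,80,.209),s(308,65,.209))
Bs=[s(*c,.012) for c in((172,322),(212,522),(420,485))];print(np.array(Bs),(Bs[0]+Bs[2])/2)
print('cradle top cam')
c=lambda x,y,z:ray('top',185+x/7-.43,225+(y-280)/7-.43,z)
F=[c(*q,.006) for q in((115,420),(272,405),(272,462),(118,480))];print('floor',np.array(F),np.mean(F,0))
L=[c(*q,.036) for q in((72,405),(290,360),(300,475),(80,500))];print('lip',np.array(L),np.mean(L,0))
c=lambda x,y,z:ray('scene',380+x/7-.43,180+y/7-.43,z)
L=[c(*q,.036) for q in((118,85),(298,72),(312,150),(135,163))];print('lip scene',np.array(L),np.mean(L,0))
E
```

```text
base [[ 0.5301 -0.0792  0.012 ]
 [ 0.5538 -0.1622  0.012 ]
 [ 0.4516 -0.1927  0.012 ]
 [ 0.4274 -0.1096  0.012 ]] [ 0.4907 -0.1359  0.012 ]
0.10718731074851814 16.516289819555634
0.10663127810678354 16.60041057740077
0.08633827665874179 15.916830508155513
0.08649080220382693 16.286317566394644
clamp [ 0.4811 -0.1389  0.148 ]
rodback [ 0.4324 -0.1535  0.14  ]
tip [ 0.5278 -0.1254  0.163 ]
grip top [ 0.4978 -0.1173  0.209 ] [ 0.5098 -0.1542  0.209 ] centre [ 0.5039 -0.1354  0.209 ]
scene grip top edge [ 0.5105 -0.1547  0.209 ] [ 0.5012 -0.116   0.209 ]
[[ 0.4588 -0.1901  0.012 ]
 [ 0.5639 -0.1617  0.012 ]
 [ 0.5418 -0.0793  0.012 ]] [ 0.5003 -0.1347  0.012 ]
cradle top cam
floor [[0.5061 0.2527 0.006 ]
 [0.5123 0.1949 0.006 ]
 [0.4913 0.1936 0.006 ]
 [0.4841 0.25   0.006 ]] [0.4984 0.2228 0.006 ]
lip [[0.509  0.2596 0.036 ]
 [0.5261 0.1821 0.036 ]
 [0.4849 0.1761 0.036 ]
 [0.4753 0.2542 0.036 ]] [0.4988 0.218  0.036 ]
lip scene [[0.488  0.1812 0.036 ]
 [0.4781 0.2553 0.036 ]
 [0.5191 0.2573 0.036 ]
 [0.5287 0.1858 0.036 ]] [0.5035 0.2199 0.036 ]
```

```bash
python3 -m inch '[[-1,[-0.1,0.93,-0.64],0],[-1,[-0.1,0.93,-0.64],0],[-1,[-0.1,0.93,-0.64],0],[-1,[-0.1,0.93,-0.64],0],[-1,[-0.1,0.93,-0.64],0],[-1,[-0.1,0.93,-0.64],0],[-1,[-0.1,0.93,-0.64],0],[-1,[-0.1,0.93,-0.64],0]]' && python3 -m inch '[[-1,[-0.1,0.93,-0.64],0],[-1,[-0.1,0.93,-0.64],0],[-1,[-0.1,0.93,-0.64],0],[-1,[-0.1,0.93,-0.64],0],[-1,[-0.1,0.93,-0.64],0],[-1,[-0.1,0.93,-0.64],0],[-1,[0,0.6,-0.4],-0.36],[-1,[0,0.3,-0.2],-0.36]]'
python3 - <<'E'
from h import *
import cv2,pickle
s=env.observe();p=optics.camera_params('wrist')
im={n:optics.get_image(n)[:,:,::-1] for n in('wrist','scene')}
print(s['time_s'],s['position'],s['tool_rot'],s['ft_force'],s['q'])
pickle.dump((s,p),open('b.pkl','wb'))
for n in im: cv2.imwrite(f'pics/b_{n}.png',im[n])
E
```

```text
time_s: 0.82
position: [0.3057, -0.3361, 0.4288]
tool_rot: [[-0.0, 0.976, 0.22], [0.0, 0.22, -0.976], [-1.0, -0.0, -0.0]]
ft_force: [0.8, 0.2, 0.1]
grip_width: 0.0854
time_s: 1.48
position: [0.4663, -0.1627, 0.4466]
tool_rot: [[0.0, 0.959, 0.285], [0.0, 0.285, -0.959], [-1.0, 0.0, -0.0]]
ft_force: [-0.4, -0.6, -0.3]
grip_width: 0.0858
1.4833 [ 0.4662945  -0.16266967  0.4465968 ] [[ 3.53945577e-05  9.58519814e-01  2.85025903e-01]
 [ 4.49676118e-04  2.85025859e-01 -9.58519722e-01]
 [-9.99999898e-01  1.62095723e-04 -4.20935105e-04]] [-0.37688898 -0.56407671 -0.26868495] [-3.29996913e+01  1.44635337e+01  7.82481043e+01  2.27377659e-02
  8.73006938e+01  4.04388390e+01]
```

View pics/b_wrist.png

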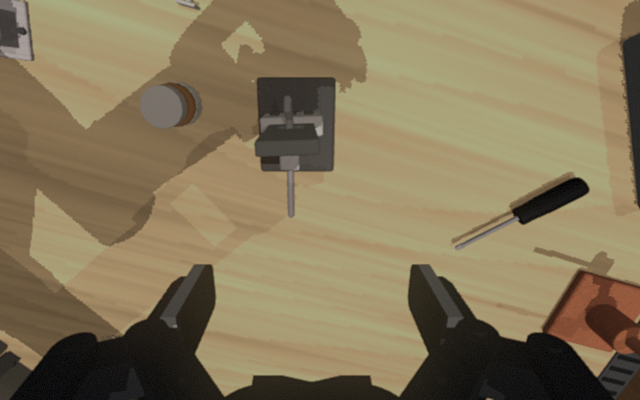

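```bash
python3 - <<'E'
import cv2
a=cv2.imread("pics/b_wrist.png")
cv2.imwrite("pics/b1.png",cv2.resize(a[70:220,240:350],None,fx=4,fy=4,interpolation=cv2.INTER_CUBIC))
E
```

```text
(no output)
```

View pics/b1.png

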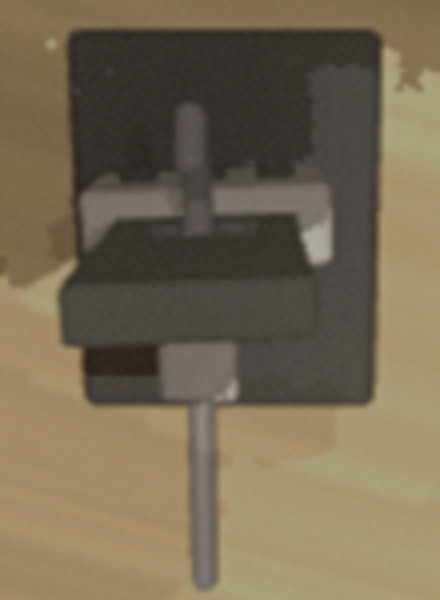

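```bash
python3 - <<'E'
from h import *
import pickle
np.set_printoptions(precision=4,suppress=True)
s,p=pickle.load(open('b.pkl','rb'))
t=lambda x,y,z:ray('w',240+x/4-.375,70+y/4-.375,z,p)
B=np.array([t(*c,.012) for c in((70,30),(382,32),(375,402),(88,402))]);print(B,B.mean(0))
d=B[0]-B[3];print(np.hypot(*d[:2]),np.degrees(np.arctan2(d[1],d[0])));d=B[1]-B[2];print(np.hypot(*d[:2]),np.degrees(np.arctan2(d[1],d[0])))
d=B[0]-B[1];print(np.hypot(*d[:2]),np.degrees(np.arctan2(d[1],d[0]))-90)
G=np.array([t(*c,.209) for c in((62,290),(318,280),(318,338),(68,345))]);print('grip',G,G.mean(0))
d=G[0]-G[1];print(np.hypot(*d[:2]),np.degrees(np.arctan2(d[1],d[0]))-90)
rb=t(204,588,.14);ce=t(199,400,.148);tip=t(190,103,.158)
print('rodback',rb,'clamp edge',ce,'crest',tip)
d=tip-rb;print(np.hypot(*d[:2]),np.degrees(np.arctan2(d[1],d[0])))
a=np.radians(16.5);ux=np.array([np.cos(a),np.sin(a)])
post=ce[:2]+.008*ux
print('post',post)
for n,q in(('rb',rb),('crest',tip),('grip',G.mean(0)),('base',B.mean(0))):
  r=q[:2]-post;print(n,r@ux,r@[-ux[1],ux[0]])
E
```

```text
[[ 0.5323 -0.08    0.012 ]
 [ 0.5567 -0.1638  0.012 ]
 [ 0.4546 -0.1945  0.012 ]
 [ 0.4296 -0.1106  0.012 ]] [ 0.4933 -0.1372  0.012 ]
0.10714114670514409 16.59086063007351
0.10664750039018421 16.77925680926576
0.08725356138973023 16.276306291926986
grip [[ 0.503  -0.116   0.209 ]
 [ 0.5155 -0.1529  0.209 ]
 [ 0.507  -0.1555  0.209 ]
 [ 0.4949 -0.1189  0.209 ]] [ 0.5051 -0.1358  0.209 ]
0.038961036272012625 18.846308020238
rodback [ 0.4335 -0.1537  0.14  ] clamp edge [ 0.4761 -0.1413  0.148 ] crest [ 0.5318 -0.1248  0.158 ]
0.10245581962291712 16.346709617270218
post [ 0.4837 -0.139 ]
rb -0.052363360715501836 0.00021883698701371558
crest 0.05009209222428556 -5.5275228580941096e-05
grip 0.0214039958889757 -0.003015412580813813
base 0.009674696488356073 -0.0009995699862423938
```

```bash
python3 -c "
from rig import env;print(env.tips_ahead)"; python3 -m inch '[[-1,[0,0.5,-0.2],0],[-1,[0,0.5,-0.2],0],[-1,[0,0.49,-0.14],0],[-1,[0.5,0,0],0],[-1,[0.6,0,0],0],[-1,[0.6,0,0],0],[-0.2,[0.3,0,0],0],[-0.2,[0.15,0,0],0]]'
python3 - <<'E'
from h import *
import cv2,pickle
s=env.observe();p=optics.camera_params('wrist')
im={n:optics.get_image(n)[:,:,::-1] for n in('wrist','scene','top')}
print(env.tips_ahead,s['time_s'],s['position'],s['ft_force'],s['grip_width'])
pickle.dump((s,p),open('c.pkl','wb'))
for n in im: cv2.imwrite(f'pics/c_{n}.png',im[n])
cv2.imwrite("pics/c_s1.png",cv2.resize(im['scene'][100:220,225:345],None,fx=4.5,fy=4.5,interpolation=cv2.INTER_CUBIC))
E
```

```text
0.1734
time_s: 2.25
position: [0.5028, -0.1376, 0.381]
tool_rot: [[-0.002, 0.96, 0.279], [0.001, 0.279, -0.96], [-1.0, -0.002, -0.002]]
ft_force: [0.2, -0.5, 0.2]
grip_width: 0.0642
0.1734 2.25 [ 0.50278298 -0.13758044  0.38099777] [ 0.23176573 -0.51415397  0.18118255] 0.0641592656293557
```

View pics/c_wrist.png

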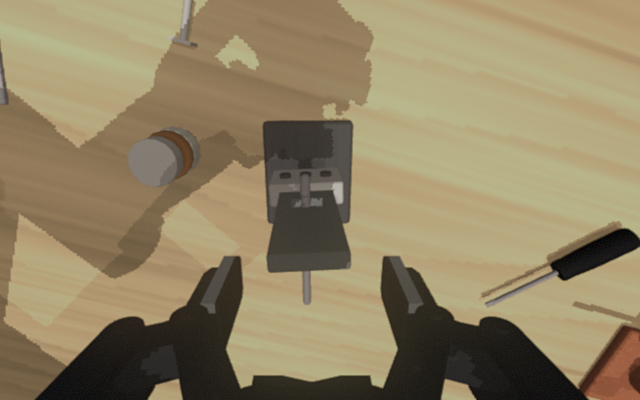

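View pics/c_s1.png

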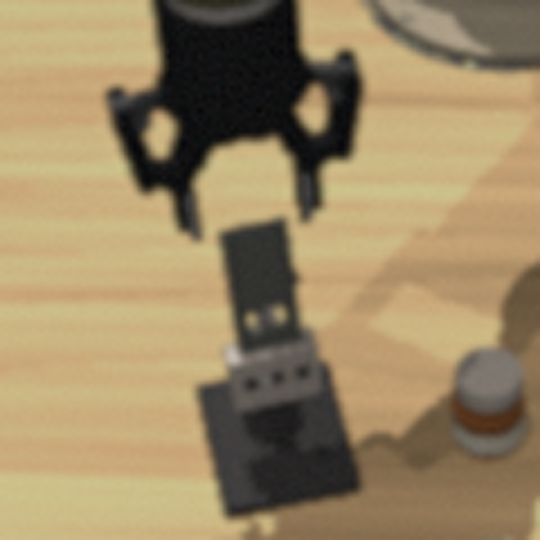

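```bash
python3 - <<'E'
from h import *
import pickle,cv2
np.set_printoptions(precision=4,suppress=True)
s,p=pickle.load(open('c.pkl','rb'))
R=s['tool_rot'];P=s['position']
print('cam in tool',R.T@(p['xyz']-P)); print(R.T@p['rotation'])
for L in(.155,.16,.165,.17,.1734):
  for g in (.032,-.032):
    print(L,g,proj('w',P+R@np.array([L,-.011,g]),p),proj('w',P+R@np.array([L,.011,g]),p))
a=cv2.imread("pics/c_wrist.png")
cv2.imwrite("pics/c_w1.png",cv2.resize(a[120:320,190:440],None,fx=3,fy=3,interpolation=cv2.INTER_CUBIC))
E
```

```text
cam in tool [ 0.0308  0.0847 -0.0004]
[[-0.0018 -0.326   0.9454]
 [ 0.0011 -0.9454 -0.326 ]
 [ 1.      0.0005  0.0021]]
0.155 0.032 [384.8445 311.1037] [388.6305 266.836 ]
0.155 -0.032 [238.1305 311.1411] [234.4767 266.8331]
0.16 0.032 [382.5584 303.9554] [386.1099 260.768 ]
0.16 -0.032 [240.367  303.9854] [236.9412 260.7596]
0.165 0.032 [380.4089 297.2344] [383.7471 255.08  ]
0.165 -0.032 [242.4697 297.2578] [239.2512 255.0668]
0.17 0.032 [378.3842 290.9036] [381.5277 249.7374]
0.17 -0.032 [244.4502 290.921 ] [241.4209 249.7199]
0.1734 0.032 [377.0732 286.8045] [380.094 246.286]
0.1734 -0.032 [245.7325 286.8182] [242.8225 246.266 ]
```

View pics/c_w1.png

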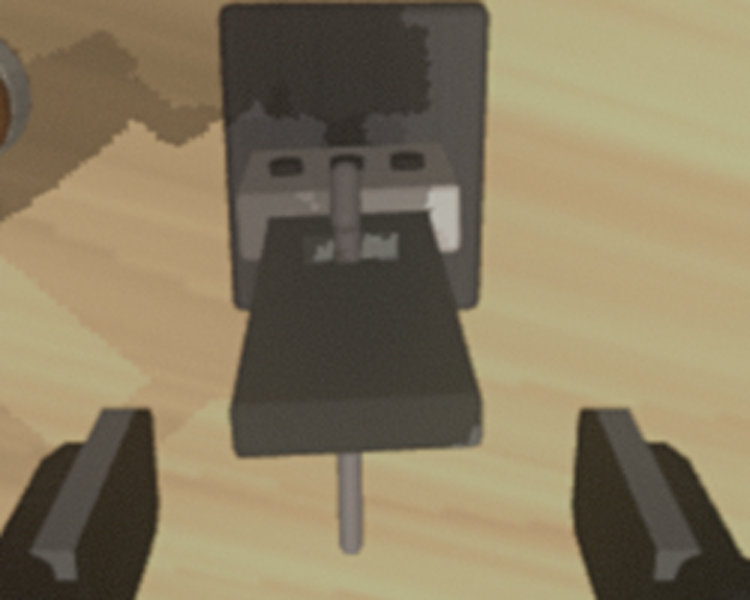

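```bash
python3 - <<'E'
from h import *
import pickle
np.set_printoptions(precision=4,suppress=True)
s,p=pickle.load(open('c.pkl','rb'))
R=s['tool_rot'];P=s['position']
for c in((235,402),(478,398),(482,445),(238,456)):
  w=ray('w',190+c[0]/3-.33,120+c[1]/3-.33,.209,p);print(w,R.T@(w-P))
a=np.radians(16.5);ux=np.array([np.cos(a),np.sin(a)])
rb=ray('w',190+349/3-.3,120+552/3-.3,.14,p);tip=ray('w',190+345/3-.3,120+160/3-.3,.158,p)
print(rb,tip,(tip-rb)[:2]@ux, R.T@(rb-P),R.T@(tip-P))
E
```

```text
[ 0.5043 -0.1158  0.209 ] [ 0.172   0.0079 -0.0202]
[ 0.5155 -0.1518  0.209 ] [0.172  0.0086 0.0174]
[ 0.5078 -0.155   0.209 ] [0.172  0.0003 0.0184]
[ 0.4951 -0.1186  0.209 ] [ 0.172  -0.0017 -0.0201]
[ 0.4331 -0.1535  0.14  ] [ 0.5328 -0.1245  0.158 ] 0.10382386651111607 [ 0.2411 -0.0709 -0.0037] [ 0.2229  0.0329 -0.0039]
```

```bash
python3 -m inch '[[-0.2,[0.2,0.1,-0.07],0],[-0.2,[0.23,0,0],0],[-0.2,[0,0,0],0],[0.2,[0,0,0],0],[0.4,[0,0,0],0],[1,[0,0,0],0],[1,[0,0,0],0],[1,[0,0,0],0]]' 20
cat > snap.py <<'E'
from h import *
import cv2,pickle,sys
np.set_printoptions(precision=4,suppress=True)
k=sys.argv[1]
s=env.observe();p=optics.camera_params('wrist')
im={n:optics.get_image(n)[:,:,::-1] for n in sys.argv[2:]}
print(s['time_s'],s['position'],s['ft_force'],s['wrist_torque'],s['grip_width'])
print(s['tool_rot'])
pickle.dump((s,p),open(k+'.pkl','wb'))
for n in im: cv2.imwrite(f'pics/{k}_{n}.png',im[n])
if 'scene' in im: cv2.imwrite(f"pics/{k}_s1.png",cv2.resize(im['scene'][130:220,240:330],None,fx=6.5,fy=6.5,interpolation=cv2.INTER_CUBIC))
if 'wrist' in im: cv2.imwrite(f"pics/{k}_w1.png",cv2.resize(im['wrist'][120:320,190:440],None,fx=3,fy=3,interpolation=cv2.INTER_CUBIC))
E
python3 snap.py d wrist scene
```

```text
time_s: 3.07
position: [0.5057, -0.1337, 0.3694]
tool_rot: [[0.0, 0.96, 0.281], [-0.0, 0.281, -0.96], [-1.0, 0.0, 0.0]]
ft_force: [0.3, -1.1, -0.6]
grip_width: 0.0391
3.0667 [ 0.5057 -0.1337  0.3694] [ 0.3283 -1.094  -0.5741] [-0.0247 -0.0133  0.0026] 0.039146694638390336
[[ 0.0001  0.9598  0.2808]
 [-0.0001  0.2808 -0.9598]
 [-1.      0.0001  0.0001]]
```

View pics/d_w1.png

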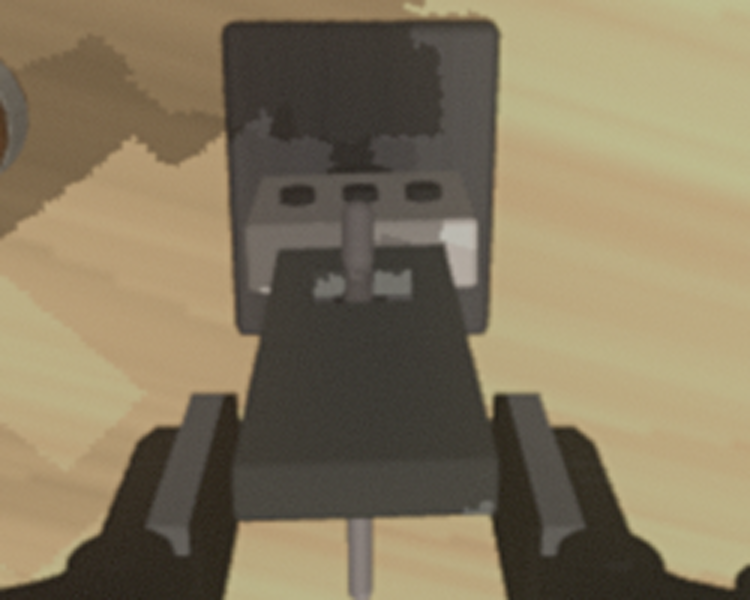

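View pics/d_s1.png

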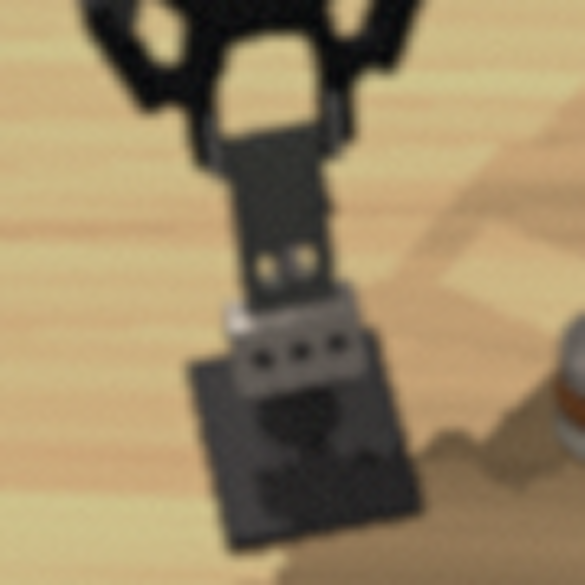

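```bash
python3 -m inch '[[1,[-0.07,0,0],0],[1,[0,-0.09,0],0],[1,[0,-0.09,0],0],[1,[0,-0.09,0],0],[1,[0,-0.06,0],0],[1,[0,-0.03,0],0],[1,[0,-0.03,0],0],[1,[0,0,0],0]]' 20
python3 -c "
from rig import env;s=env.observe();print(s['ft_force'],s['wrist_torque'])"
```

```text
time_s: 3.83
position: [0.4943, -0.137, 0.3715]
tool_rot: [[0.0, 0.96, 0.281], [0.0, 0.281, -0.96], [-1.0, 0.0, 0.0]]
ft_force: [1.1, -0.3, -0.9]
grip_width: 0.0392
[ 1.09822235 -0.32875755 -0.88335285] [ 0.09628515 -0.22152363  0.03077281]
```

```bash
python3 -m inch '[[1,[0,-0.03,0],0],[1,[0,-0.03,0],0],[1,[0,-0.03,0],0],[1,[0,-0.03,0],0],[1,[0,0,0],0],[1,[0,0,0],0],[1,[0,0,0],0],[1,[0,0,0],0]]' 20
python3 snap.py e wrist scene
```

```text
time_s: 4.5
position: [0.491, -0.138, 0.3714]
tool_rot: [[0.0, 0.96, 0.281], [-0.0, 0.281, -0.96], [-1.0, 0.0, 0.0]]
ft_force: [0.7, 0.6, -1.5]
grip_width: 0.0391
4.5 [ 0.491  -0.138   0.3714] [ 0.7185  0.5855 -1.452 ] [ 0.0305 -0.2667  0.0059] 0.039118488862077035
[[ 0.      0.9598  0.2808]
 [-0.      0.2808 -0.9598]
 [-1.      0.      0.    ]]
```

View pics/e_w1.png

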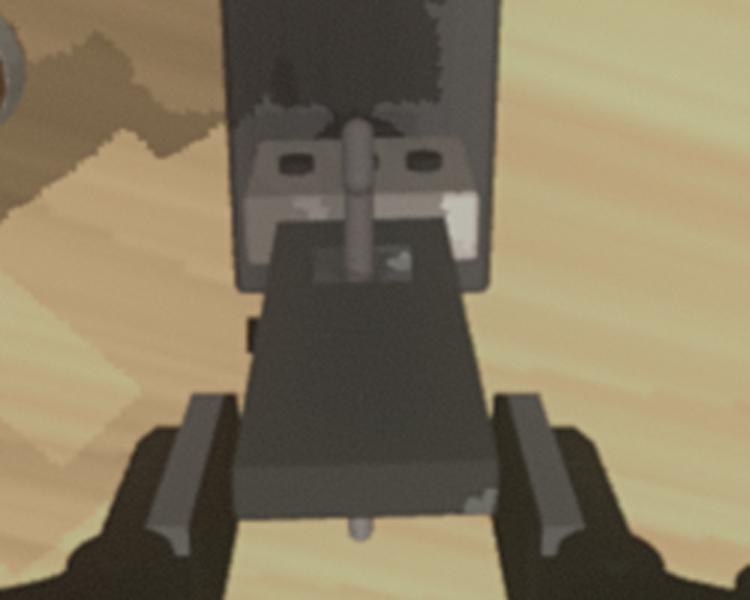

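```bash
python3 -m inch '[[1,[0,-0.08,0],0],[1,[0,-0.08,0],0],[1,[0.01,-0.08,0],0],[1,[0.015,-0.08,0],0],[1,[0.02,-0.08,0],0],[1,[0.025,-0.08,0],0],[1,[0.03,-0.08,0],0],[1,[0,0,0],0]]' 20
python3 snap.py f wrist scene
```

```text
time_s: 5.27
position: [0.4745, -0.1428, 0.3684]
tool_rot: [[0.0, 0.96, 0.281], [-0.0, 0.281, -0.96], [-1.0, 0.0, 0.0]]
ft_force: [2.3, 0.6, 0.2]
grip_width: 0.0392
5.2667 [ 0.4745 -0.1428  0.3684] [2.2675 0.5651 0.2489] [ 0.1753 -0.4928 -0.0008] 0.03915553022128382
[[ 0.0001  0.9598  0.2805]
 [-0.0001  0.2805 -0.9598]
 [-1.      0.0001  0.0002]]
```

View pics/f_w1.png

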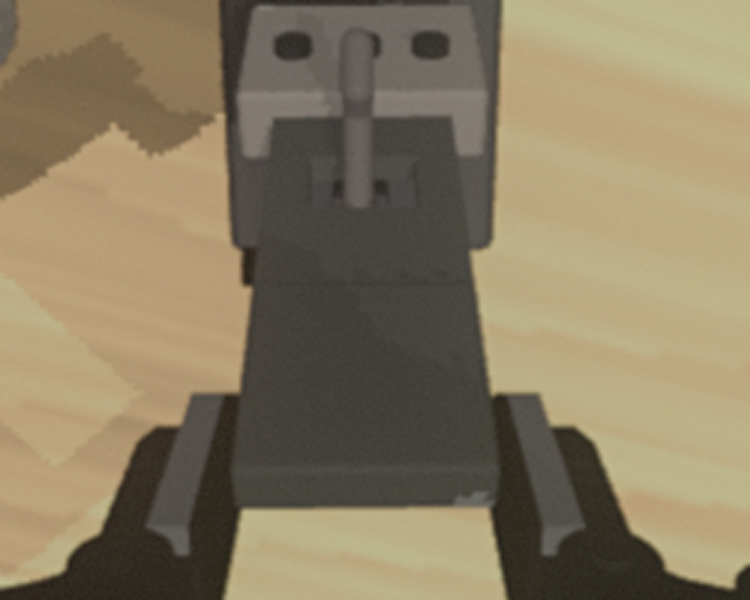

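View pics/f_s1.png

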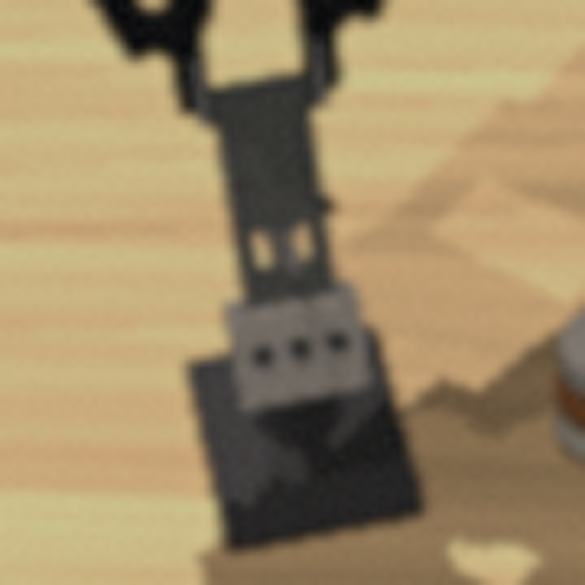

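```bash
python3 -m inch '[[1,[0.025,-0.07,0],0],[1,[0.03,-0.07,0],0],[1,[0.03,-0.07,0],0],[1,[0.035,-0.07,0],0],[1,[0.035,-0.07,0],0],[1,[0.04,-0.07,0],0],[1,[0.04,-0.07,0],0],[1,[0,0,0],0]]' 20
python3 snap.py g wrist scene
```

```text
time_s: 6.03
position: [0.4604, -0.1469, 0.3612]
tool_rot: [[-0.0, 0.96, 0.281], [0.0, 0.281, -0.96], [-1.0, -0.0, -0.0]]
ft_force: [1.2, 1.1, 1.2]
grip_width: 0.0393
6.0333 [ 0.4604 -0.1469  0.3612] [1.2021 1.077  1.2091] [ 0.0766 -0.4762 -0.0188] 0.03928637060653695
[[-0.0004  0.9598  0.2805]
 [ 0.      0.2805 -0.9598]
 [-1.     -0.0004 -0.0001]]
```

```bash
python3 - <<'E'
import cv2
a=cv2.imread("pics/g_wrist.png")
cv2.imwrite("pics/g_w2.png",cv2.resize(a[50:300,210:420],None,fx=2.4,fy=2.4,interpolation=cv2.INTER_CUBIC)[:600])
E
```

```text
(no output)
```

View pics/g_w2.png

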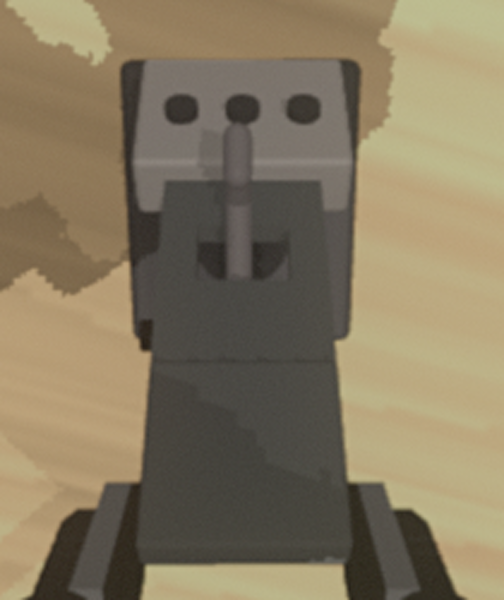

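View pics/g_s1.png

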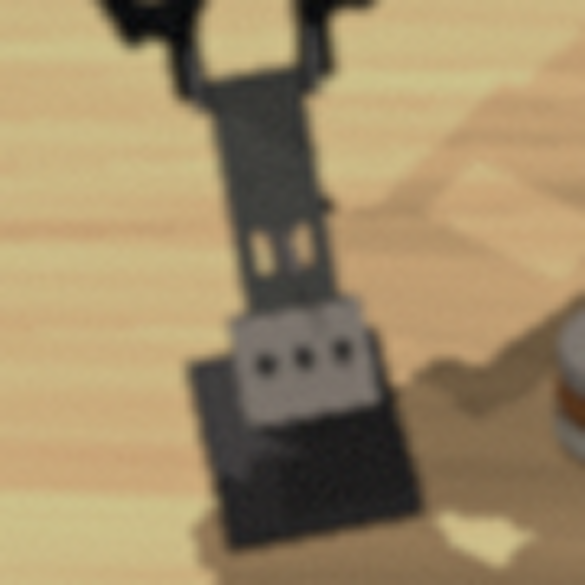

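```bash
cat > pnp.py <<'E'
from h import *
import cv2,pickle
np.set_printoptions(precision=4,suppress=True)
POST=np.array([.4837,-.139,0]);A=np.radians(16.4)
S=np.array([[np.cos(A),-np.sin(A),0],[np.sin(A),np.cos(A),0],[0,0,1]])
def pnp(pk,pts,off,sc):
    s,p=pickle.load(open(pk,'rb'))
    ob=np.array([q[0] for q in pts],float)
    im=np.array([[off[0]+q[1][0]/sc-.5+.5/sc,off[1]+q[1][1]/sc-.5+.5/sc] for q in pts])
    K=np.array([[p['fx'],0,p['cx']],[0,p['fy'],p['cy']],[0,0,1]])
    ok,rv,tv=cv2.solvePnP(ob,im,K,None)
    pr=cv2.projectPoints(ob,rv,tv,K,None)[0][:,0]
    print('resid',np.abs(pr-im).max(1))
    R=p['rotation']@cv2.Rodrigues(rv)[0]; t=p['xyz']+p['rotation']@tv[:,0]/1000
    Rs=S.T@R
    print('tilt (top to post +)',np.degrees(np.arctan2(-Rs[0,2],Rs[2,2])),'roll',np.degrees(np.arctan2(-Rs[1,2],Rs[2,2])),'yaw',np.degrees(np.arctan2(Rs[1,0],Rs[0,0])))
    slot=S.T@(t+R@np.array([0,0,.07])-POST)*1000;print('slot in stand mm',slot)
    T=s['tool_rot'];print('grip141 in tool',T.T@(t+R@[0,0,.141]-s['position']))
    return R,t
E
python3 - <<'E'
from pnp import *
pts=[((9,28,45),(133,160)),((9,-28,45),(356,162)),((9,28,0),(143,60)),((9,-28,0),(342,60)),((5,20,103),(153,360)),((5,-20,103),(335,362)),((5,20,145),(138,545)),((5,-20,145),(350,545)),((-5,20,145),(138,562)),((-5,-20,145),(350,562)),((3,20,45),(165,182)),((3,-20,45),(320,182))]
pnp('g.pkl',pts,(210,50),2.4)
E
```

```text
resid [1.3976 1.0266 1.015  0.5161 0.8768 1.0558 0.7443 1.0247 1.3465 1.4503
 0.4197 0.1581]
tilt (top to post +) 34.79361890249999 roll 0.04532973104659154 yaw -0.5736645804551388
slot in stand mm [ 16.0136  -0.9626 134.5316]
grip141 in tool [ 0.1684  0.0002 -0.    ]
```

```bash
cat > geo.py <<'E'
import numpy as np
hook=np.array([(-40,0),(0,0),(15,16),(8,20)],float)
pts=np.vstack([np.linspace(hook[i],hook[i+1],60) for i in range(3)])
def clr(S,th):
    t=np.radians(th);u=np.array([-np.sin(t),np.cos(t)]);n=np.array([np.cos(t),np.sin(t)])
    q=pts-np.asarray(S);a=q@u;b=q@n
    def rect(a0,a1,b0,b1):
        dx=np.maximum(np.maximum(a0-a,a-a1),0);dy=np.maximum(np.maximum(b0-b,b-b1),0)
        ins=np.minimum.reduce([a-a0,a1-a,b-b0,b1-b]);return np.where(ins>0,-ins,np.hypot(dx,dy))
    d=np.minimum(np.minimum(rect(9,33,-3,3),rect(33,75,-5,5)),np.minimum(rect(-25,-9,-3,3),rect(-70,-25,-9,9)))
    return d.min()-3
E
python3 - <<'E'
from geo import *
import heapq
way=[(-7,0),(-2,2),(5,8),(7,14),(12,18),(17,19),(45,19)]
W=np.vstack([np.linspace(way[i],way[i+1],20) for i in range(6)])
for th in (30,32,34,35,36,37,38,40,42,45):
    c=[clr(w,th) for w in W]
    # widest path on grid
    xs=np.arange(-10,32,.5);zs=np.arange(-4,26,.5)
    C=np.array([[clr((x,z),th) for z in zs] for x in xs])
    st=(6,8);best={};h=[(-C[st],st,None)];par={}
    while h:
        d,v,p=heapq.heappop(h)
        if v in par: continue
        par[v]=p;best[v]=-d
        if xs[v[0]]>=30: break
        for dx in(-1,0,1):
            for dz in(-1,0,1):
                w=(v[0]+dx,v[1]+dz)
                if 0<=w[0]<len(xs) and 0<=w[1]<len(zs) and w not in par: heapq.heappush(h,(-min(-d,C[w]),w,v))
    path=[];
    b=best[v]
    while v: path.append((xs[v[0]],zs[v[1]]));v=par[v]
    path=path[::-1]
    print(th,'given',round(min(c),2),'at',W[int(np.argmin(c))].round(1),'best',round(b,2))
    if th in(34,36,38): print([tuple(map(float,q)) for q in path[::4]])
E
```

```text
30 given 0.28 at [ 7. 14.] best 0.68
32 given 0.46 at [ 7. 14.] best 0.85
34 given 0.64 at [ 7. 14.] best 1.03
[(-7.0, 0.0), (-5.0, 0.0), (-3.0, 0.5), (-1.0, 2.5), (1.0, 4.5), (3.0, 6.5), (5.0, 8.5), (5.5, 10.5), (6.5, 12.5), (8.5, 14.5), (10.5, 16.0), (12.5, 17.5), (14.5, 18.5), (16.5, 18.5), (18.5, 17.5), (20.5, 16.5), (22.5, 15.0), (24.5, 14.0), (26.5, 12.0), (28.0, 10.0), (29.0, 8.0)]
35 given 0.73 at [ 7. 14.] best 1.11
36 given 0.81 at [ 7. 14.] best 1.18
[(-7.0, 0.0), (-5.0, 0.0), (-3.0, 1.0), (-1.0, 3.0), (1.0, 5.0), (3.0, 7.0), (5.0, 9.0), (6.0, 11.0), (7.0, 13.0), (9.0, 15.0), (11.0, 16.5), (13.0, 18.0), (15.0, 19.0), (17.0, 18.5), (19.0, 17.5), (21.0, 16.5), (23.0, 15.5), (25.0, 14.0), (26.5, 12.5), (28.0, 10.5), (29.5, 8.5)]
37 given 0.89 at [ 7. 14.] best 1.25
38 given 0.95 at [15.2 18.6] best 1.33
[(-7.0, 0.0), (-5.0, 0.0), (-3.0, 1.5), (-1.0, 3.5), (1.0, 5.5), (3.0, 7.5), (5.0, 9.5), (6.0, 11.5), (7.5, 13.5), (9.0, 15.0), (11.0, 16.5), (13.0, 18.0), (15.0, 19.0), (17.0, 19.0), (19.0, 18.0), (21.0, 17.0), (23.0, 16.0), (25.0, 15.0), (27.0, 13.0), (28.5, 11.0), (30.0, 9.0)]
40 given 0.71 at [15.4 18.7] best 1.49
42 given 0.46 at [15.7 18.7] best 1.63
45 given 0.08 at [15.9 18.8] best 1.24
```

```bash
python3 -m inch '[[1,[0.02,-0.05,0],0],[1,[0.025,-0.05,0],0],[1,[0.025,-0.05,0],0],[1,[0,0,0],0],[1,[0,0,0],0],[1,[0,0,0],0],[1,[0,0,0],0],[1,[0,0,0],0]]' 20
python3 -c "
from rig import env;s=env.observe();print(s['ft_force'],s['wrist_torque'])"
python3 -m inch '[[1,[0,0,0],0],[1,[0,0,0],0],[1,[0,0.04,0],0],[1,[-0.03,0.04,0],0],[1,[-0.02,0.04,0],0],[1,[0,0.04,0],0],[1,[0,0,0],0],[1,[0,0,0],0]]' 40
python3 snap.py i wrist; python3 - <<'E'
import cv2
a=cv2.imread("pics/i_wrist.png")
cv2.imwrite("pics/i_w2.png",cv2.resize(a[40:290,210:420],None,fx=2.4,fy=2.4,interpolation=cv2.INTER_CUBIC)[:600])
E
```

```text
time_s: 6.8
position: [0.4565, -0.1481, 0.3592]
tool_rot: [[-0.0, 0.96, 0.281], [0.0, 0.281, -0.96], [-1.0, -0.0, -0.0]]
ft_force: [3.6, 0.1, -0.6]
grip_width: 0.0387
[ 3.61304515  0.07750147 -0.5588851 ] [ 0.24114065 -0.67464428  0.02964747]
time_s: 7.47
position: [0.4609, -0.1467, 0.3605]
tool_rot: [[-0.001, 0.96, 0.281], [0.0, 0.281, -0.96], [-1.0, -0.001, -0.001]]
ft_force: [0.5, 0.1, -2.5]
grip_width: 0.0385
7.4667 [ 0.4609 -0.1467  0.3605] [ 0.5406  0.0915 -2.4697] [-0.0176  0.0801 -0.0094] 0.038536761248113616
[[-0.0012  0.9597  0.2809]
 [ 0.0004  0.2809 -0.9597]
 [-1.     -0.001  -0.0007]]
```

View pics/i_w2.png

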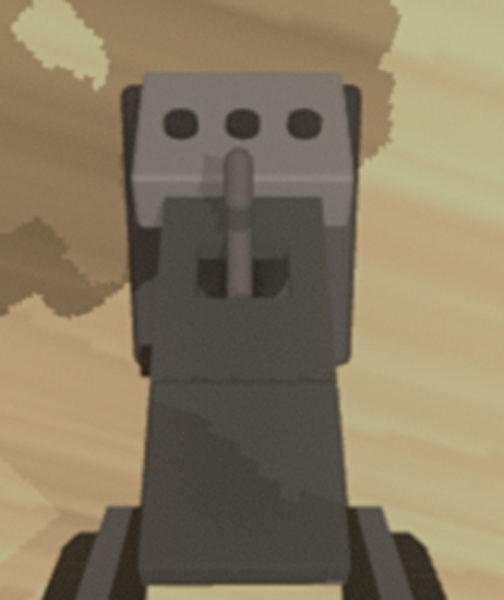

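```bash
python3 - <<'E'
from pnp import *
pts=[((9,28,45),(132,177)),((9,-28,45),(356,178)),((9,28,0),(146,73)),((9,-28,0),(341,73)),((5,20,103),(150,380)),((5,-20,103),(336,381)),((5,20,145),(139,572)),((5,-20,145),(350,572)),((3,20,45),(163,198)),((3,-20,45),(321,198))]
pnp('i.pkl',pts,(210,40),2.4)
s,p=pickle.load(open('i.pkl','rb'))
f=lambda c,z:S.T@(ray('w',210+c[0]/2.4-.3,40+c[1]/2.4-.3,z,p)-POST)*1000
print('hook end',f((238,148),.158), f((238,148),.16))
E
```

```text
resid [1.3752 1.2693 1.2521 0.9051 0.6547 0.4619 1.3109 0.9286 0.8556 0.3367]
tilt (top to post +) 36.454933504017745 roll 0.06363599818328378 yaw -0.4137816931282456
slot in stand mm [ 17.9918  -0.7182 135.1603]
grip141 in tool [ 0.1682 -0.     -0.0001]
hook end [ 50.2505   0.3521 158.    ] [ 50.3716   0.3406 160.    ]
```

```bash
python3 - <<'E'
from geo import *
for th in(36,38,40):
  for z in(-2,-1,0,1,2):
    xs=np.arange(-20,6,.1);c=np.array([clr((x,z),th) for x in xs]);ok=xs[c>0]
    print(th,z,ok.min().round(1) if len(ok) else None,ok.max().round(1) if len(ok) else None, c.max().round(2))
E
python3 -m inch '[[1,[0,0.05,0],0],[1,[0,0.05,0],0],[1,[0,0.05,0],0],[1,[0,0.05,0],0],[1,[0,0.05,0],0],[1,[0,0,0],0],[1,[0,0,0],0],[1,[0,0,0],0]]' 40
python3 -c "
from rig import env;s=env.observe();print(s['ft_force'],s['wrist_torque'])"
```

```text
36 -2 -20.0 5.3 0.53
36 -1 -20.0 5.9 1.53
36 0 -20.0 5.9 2.53
36 1 -20.0 5.9 3.53
36 2 -20.0 5.9 4.53
38 -2 -20.0 5.5 0.26
38 -1 -20.0 5.9 1.26
38 0 -20.0 5.9 2.26
38 1 -20.0 5.9 3.25
38 2 -20.0 5.9 4.25
40 -2 None None -0.01
40 -1 -20.0 5.9 0.98
40 0 -20.0 5.9 1.98
40 1 -20.0 5.9 2.98
40 2 -7.6 5.9 3.97
time_s: 8.18
position: [0.4682, -0.1446, 0.3607]
tool_rot: [[-0.0, 0.96, 0.281], [0.0, 0.281, -0.96], [-1.0, -0.0, -0.0]]
ft_force: [0.1, -0.0, -2.0]
grip_width: 0.0388
[ 0.12764909 -0.04945575 -2.03546274] [-0.00879518  0.09718225  0.00599121]
```

```bash
python3 - <<'E'
from geo import *
for th in(36,38,40):
  for z in(-1,0,1,2,4,6):
    xs=np.arange(-8,25,.1);c=np.array([clr((x,z),th) for x in xs]);bad=xs[c<=0]
    print(th,z,bad[:1].round(1))
E
python3 -m inch '[[1,[0.02,0,0],0],[1,[0.02,0,0],0],[1,[0.02,0,0],0],[1,[0,0,0],0],[1,[0,0,0],0],[1,[0,0,0],0],[1,[0,0,0],0],[1,[0,0,0],0]]' 40
python3 -c "
from rig import env;s=env.observe();print(s['ft_force'],s['wrist_torque'])"
```

```text
36 -1 [6.3]
36 0 [7.3]
36 1 [8.2]
36 2 [9.2]
36 4 [-8.]
36 6 [-8.]
38 -1 [6.6]
38 0 [7.5]
38 1 [8.4]
38 2 [9.4]
38 4 [-8.]
38 6 [-8.]
40 -1 [6.8]
40 0 [7.7]
40 1 [8.6]
40 2 [-8.]
40 4 [-8.]
40 6 [-8.]
time_s: 8.85
position: [0.4682, -0.1447, 0.359]
tool_rot: [[0.0, 0.96, 0.281], [-0.0, 0.281, -0.96], [-1.0, 0.0, 0.0]]
ft_force: [-1.0, 0.4, 0.4]
grip_width: 0.0384
[-0.96017245  0.37237934  0.38843041] [-0.04149034  0.20794717  0.01820296]
```

```bash
python3 -m inch '[[1,[-0.08,0,0],0],[1,[0,0.1,0],0],[1,[0,0.1,0],0],[1,[0,0.1,0],0],[1,[0,0,0],0],[1,[0,0,0],0],[1,[0,0,0],0],[1,[0,0,0],0]]' 40
python3 -c "
from rig import env;s=env.observe();print(s['position'],s['ft_force'],s['wrist_torque'])"
python3 -m inch '[[1,[0,0.03,0],0],[1,[0,0,0],0],[1,[0,0,0],0],[1,[0,0,0],0],[1,[0,0,0],0],[1,[0,0,0],0],[1,[0,0,0],0],[1,[0,0,0],0]]' 40
python3 -c "
from rig import env;s=env.observe();print(s['position'],s['ft_force'],s['wrist_torque'])"
```

```text
time_s: 9.52
position: [0.4768, -0.1421, 0.3613]
tool_rot: [[-0.0, 0.96, 0.281], [0.0, 0.281, -0.96], [-1.0, -0.0, -0.0]]
ft_force: [-0.3, -0.1, -1.3]
grip_width: 0.0387
[ 0.47681641 -0.14209786  0.36132634] [-0.32329674 -0.10294403 -1.32472229] [-0.03257834  0.01974398  0.02295248]
time_s: 10.18
position: [0.4777, -0.1419, 0.3614]
tool_rot: [[0.0, 0.96, 0.281], [-0.0, 0.281, -0.96], [-1.0, 0.0, 0.0]]
ft_force: [0.1, 0.8, -1.6]
grip_width: 0.0385
[ 0.47773448 -0.14185237  0.3613928 ] [ 0.13115966  0.83125398 -1.6461869 ] [-0.06908352  0.08895683  0.00687735]
```

```bash
python3 -m inch '[[1,[0,0.03,0],0],[1,[0,0.02,0],0],[1,[0,0,0],0],[1,[0,0,0],0],[1,[0,0,0],0],[1,[0,0,0],0],[1,[0,0,0],0],[1,[0,0,0],0]]' 40
python3 -c "
from rig import env;s=env.observe();print(s['position'],s['ft_force'],s['wrist_torque'])"
python3 -m inch '[[1,[0,0.02,0],0],[1,[0,0.01,0],0],[1,[0,0,0],0],[1,[0,0,0],0],[1,[0,0,0],0],[1,[0,0,0],0],[1,[0,0,0],0],[1,[0,0,0],0]]' 40
python3 snap.py j wrist
```

```text
time_s: 10.85
position: [0.4792, -0.1414, 0.3614]
tool_rot: [[-0.0, 0.96, 0.281], [-0.0, 0.281, -0.96], [-1.0, -0.0, 0.0]]
ft_force: [-0.3, 0.3, -1.2]
grip_width: 0.0386
[ 0.47915625 -0.14142807  0.36137273] [-0.29089859  0.27041223 -1.19453494] [-0.01065606  0.16089603  0.00803603]
time_s: 11.52
position: [0.48, -0.1412, 0.3614]
tool_rot: [[-0.0, 0.96, 0.281], [-0.0, 0.281, -0.96], [-1.0, -0.0, 0.0]]
ft_force: [-0.6, -0.3, -1.3]
grip_width: 0.0386
11.5167 [ 0.48   -0.1412  0.3614] [-0.6386 -0.3018 -1.3023] [-0.115   0.3275 -0.0219] 0.038591139148811834
[[-0.      0.9598  0.2808]
 [-0.      0.2808 -0.9598]
 [-1.     -0.0001  0.    ]]
```

View pics/j_w1.png

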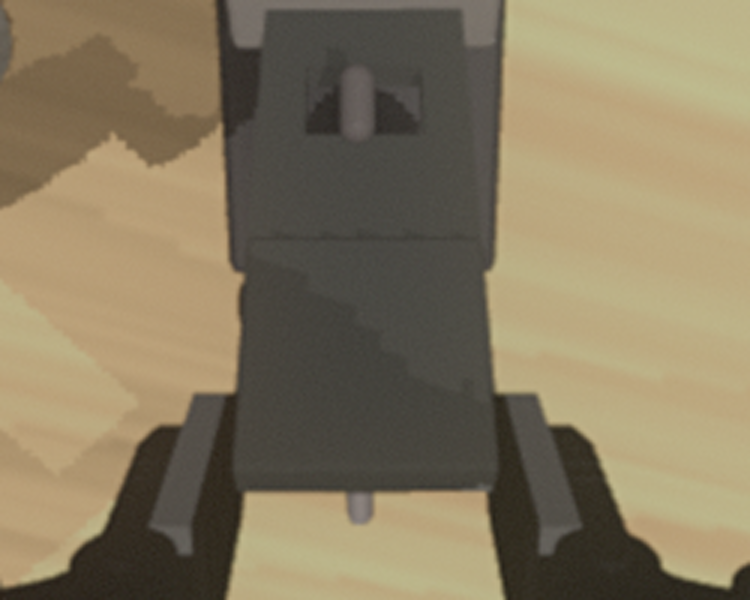

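```bash
python3 - <<'E'
from geo import *
for th in (37.5,39,40.5):
  print(th)
  for x in np.arange(-4,22,1.5):
    zs=np.arange(-4,26,.1);c=np.array([clr((x,z),th) for z in zs]);ok=zs[c>0]
    print(x,'z range',ok.min().round(1) if len(ok) else None,ok.max().round(1) if len(ok) else None,'best',zs[c.argmax()].round(1),c.max().round(2),end=' | ')
  print()
E
```

```text
37.5
-4.0 z range -2.3 4.4 best 0.7 3.01 | -2.5 z range -2.3 5.6 best 1.2 3.52 | -1.0 z range -2.3 6.8 best 1.7 4.01 | 0.5 z range -2.3 8.4 best 2.2 4.51 | 2.0 z range -2.3 10.0 best 2.7 5.02 | 3.5 z range -2.3 11.6 best 3.7 5.37 | 5.0 z range -2.3 13.2 best 5.3 5.33 | 6.5 z range -0.9 14.8 best 5.2 4.2 | 8.0 z range 0.7 16.4 best 5.1 3.05 | 9.5 z range 2.3 18.0 best 5.0 1.88 | 11.0 z range 3.9 19.6 best 17.0 1.79 | 12.5 z range 15.9 21.2 best 18.4 1.93 | 14.0 z range 17.1 22.8 best 19.6 2.2 | 15.5 z range 17.7 25.9 best 20.4 2.73 | 17.0 z range 17.5 25.9 best 21.0 3.42 | 18.5 z range 16.7 25.9 best 21.6 4.4 | 20.0 z range 15.8 25.9 best 22.2 5.56 | 21.5 z range 15.0 25.9 best 22.8 6.84 | 
39
-4.0 z range -2.1 4.4 best 0.8 2.86 | -2.5 z range -2.1 5.6 best 1.3 3.41 | -1.0 z range -2.1 6.9 best 1.8 3.91 | 0.5 z range -2.1 8.5 best 2.4 4.45 | 2.0 z range -2.1 10.1 best 2.9 5.01 | 3.5 z range -2.1 11.7 best 3.7 5.48 | 5.0 z range -2.1 13.3 best 5.3 5.48 | 6.5 z range -1.1 14.9 best 5.3 4.39 | 8.0 z range 0.5 16.5 best 5.3 3.25 | 9.5 z range 2.1 18.1 best 5.2 2.13 | 11.0 z range 3.7 19.7
[... 294 characters left out ...]
 | 
40.5
-4.0 z range -1.8 4.4 best 0.9 2.72 | -2.5 z range -1.9 5.7 best 1.4 3.3 | -1.0 z range -1.9 7.1 best 2.0 3.83 | 0.5 z range -1.9 8.7 best 2.5 4.4 | 2.0 z range -1.8 10.3 best 3.1 4.96 | 3.5 z range -1.8 11.9 best 3.7 5.59 | 5.0 z range -1.9 13.5 best 5.3 5.59 | 6.5 z range -1.2 15.1 best 5.4 4.57 | 8.0 z range 0.4 16.7 best 5.4 3.47 | 9.5 z range 2.0 18.3 best 5.4 2.34 | 11.0 z range 3.6 19.9 best 17.2 1.88 | 12.5 z range 5.2 21.5 best 18.6 2.01 | 14.0 z range 17.3 23.2 best 19.9 2.22 | 15.5 z range 18.1 25.9 best 20.8 2.7 | 17.0 z range 18.0 25.9 best 21.5 3.45 | 18.5 z range 17.3 25.9 best 22.3 4.49 | 20.0 z range 16.4 25.9 best 23.0 5.75 | 21.5 z range 15.5 25.9 best 25.9 7.12 |
```

```bash
python3 -m inch '[[1,[0,-0.06,0],0],[1,[-0.04,-0.05,0],0],[1,[-0.06,0,0],0],[1,[-0.06,0,0],0],[1,[-0.06,0,0],0],[1,[-0.06,0,0],0],[1,[0,0,0],0],[1,[0,0,0],0]]' 40
python3 -c "
from rig import env;s=env.observe();print(s['position'],s['ft_force'],s['wrist_torque'])"
```

```text
time_s: 12.23
position: [0.4769, -0.1421, 0.3699]
tool_rot: [[0.0, 0.96, 0.281], [-0.0, 0.281, -0.96], [-1.0, 0.0, 0.0]]
ft_force: [-0.2, -0.6, -2.7]
grip_width: 0.0385
[ 0.4768931 -0.1421018  0.3698662] [-0.19957671 -0.61156106 -2.65918613] [-0.04576299  0.08996049 -0.05004426]
```

```bash
python3 -m inch '[[1,[-0.04,0,0],0],[1,[-0.04,0.02,0],0],[1,[-0.03,0.02,0],0],[1,[-0.03,0.02,0],0],[1,[-0.03,0.02,0],0],[1,[0,0,0],0],[1,[0,0,0],0],[1,[0,0,0],0]]' 40
python3 -c "
from rig import env;s=env.observe();print(s['position'],s['ft_force'],s['wrist_torque'])"
```

```text
time_s: 12.9
position: [0.4792, -0.1414, 0.3748]
tool_rot: [[-0.0, 0.96, 0.281], [0.0, 0.281, -0.96], [-1.0, -0.0, -0.0]]
ft_force: [-0.3, 0.3, -1.1]
grip_width: 0.0384
[ 0.4791582  -0.14141812  0.37481438] [-0.32597705  0.29354949 -1.14261269] [0.03940676 0.0576728  0.00988641]
```

```bash
python3 -m inch '[[1,[-0.03,0.025,0],0],[1,[-0.03,0.025,0],0],[1,[-0.03,0.035,0],0],[1,[-0.03,0.035,0],0],[1,[0,0,0],0],[1,[0,0,0],0],[1,[0,0,0],0],[1,[0,0,0],0]]' 40
python3 -c "
from rig import env;s=env.observe();print(s['position'],s['ft_force'],s['wrist_torque'])"
python3 snap.py k wrist scene
```

```text
time_s: 13.57
position: [0.4826, -0.1404, 0.3784]
tool_rot: [[-0.0, 0.96, 0.281], [0.0, 0.281, -0.96], [-1.0, -0.0, -0.0]]
ft_force: [0.4, -0.4, -2.6]
grip_width: 0.0387
[ 0.48261338 -0.14041971  0.37843524] [ 0.37120521 -0.4254201  -2.62671016] [ 0.03457626  0.07136465 -0.01152038]
13.5667 [ 0.4826 -0.1404  0.3784] [ 0.3712 -0.4254 -2.6267] [ 0.0346  0.0714 -0.0115] 0.038691090210947916
[[-0.0001  0.9598  0.2808]
 [ 0.      0.2808 -0.9598]
 [-1.     -0.0001 -0.0001]]
```

View pics/k_w1.png

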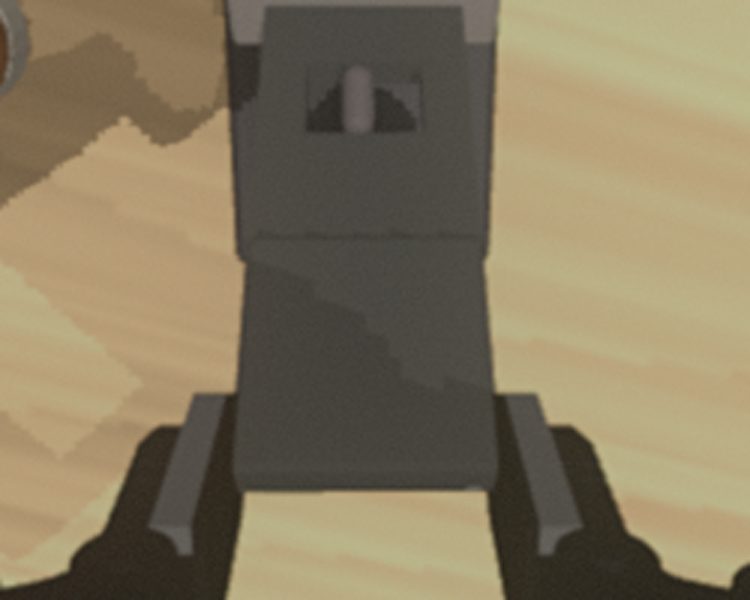

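View pics/k_s1.png

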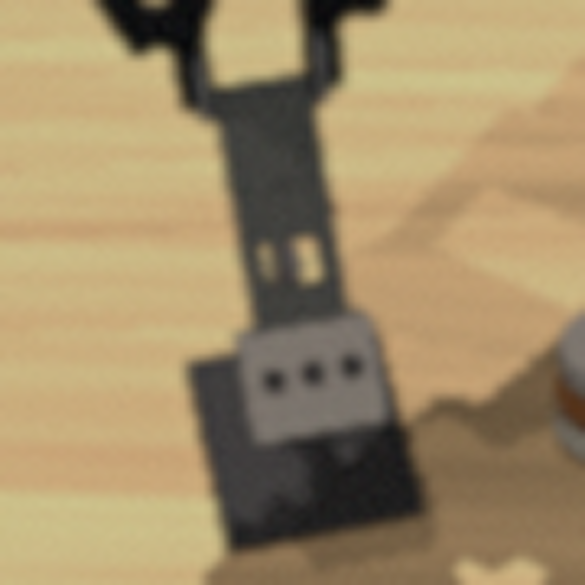

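```bash
python3 -m inch '[[1,[-0.025,0.03,0],0],[1,[-0.02,0.03,0],0],[1,[-0.015,0.03,0],0],[1,[-0.015,0.03,0],0],[1,[-0.01,0.03,0],0],[1,[0,0,0],0],[1,[0,0,0],0],[1,[0,0,0],0]]' 40
python3 -c "
from rig import env;s=env.observe();print(s['position'],s['ft_force'],s['wrist_torque'])"
```

```text
time_s: 14.33
position: [0.4869, -0.1392, 0.381]
tool_rot: [[-0.0, 0.96, 0.281], [0.0, 0.281, -0.96], [-1.0, -0.0, -0.0]]
ft_force: [0.1, -0.0, -2.0]
grip_width: 0.0386
[ 0.48694116 -0.13915012  0.38097883] [ 0.14196303 -0.02250479 -2.00519427] [0.00138175 0.08071821 0.06983169]
```

```bash
python3 -m inch '[[1,[-0.01,0.05,0],0],[1,[-0.01,0.05,0],0],[1,[-0.01,0.07,0],0],[1,[0,0.07,0],0],[1,[0,0.1,0],0],[1,[0,0.1,0],0],[1,[0,0.1,0],0],[1,[0,0,0],0]]' 40
python3 snap.py l wrist scene
```

```text
time_s: 15.0
position: [0.503, -0.1345, 0.3818]
tool_rot: [[0.0, 0.96, 0.281], [0.0, 0.281, -0.96], [-1.0, 0.0, 0.0]]
ft_force: [-0.2, 1.1, -1.4]
grip_width: 0.0381
15.0 [ 0.503  -0.1345  0.3818] [-0.2047  1.147  -1.3954] [-0.0515  0.1222  0.0128] 0.03813887719410104
[[ 0.0002  0.9597  0.2811]
 [ 0.      0.2811 -0.9597]
 [-1.      0.0002  0.    ]]
```

View pics/l_w1.png

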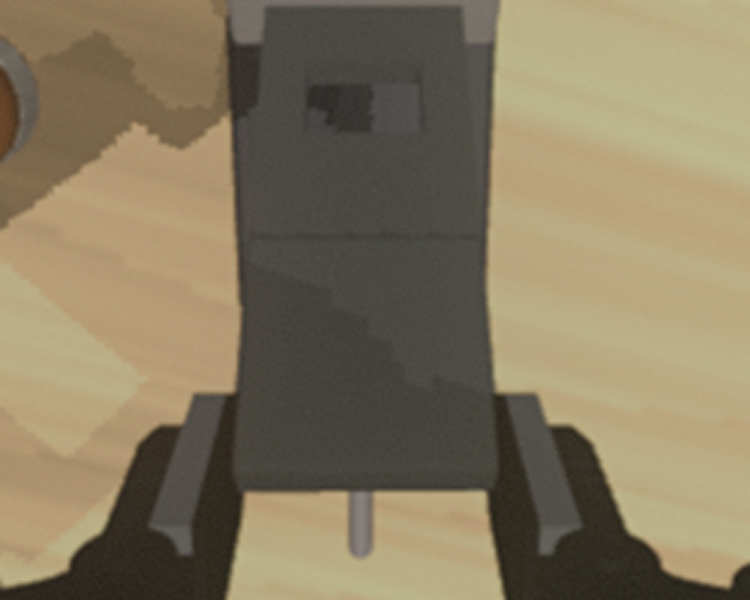

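```bash
python3 -m inch '[[1,[0,0.3,0],0],[1,[-0.3,0.5,0],0],[1,[-0.5,0.2,0],0],[1,[-0.8,0,0],0],[1,[-0.8,0,0],0],[1,[-0.6,0,0],0],[1,[-0.3,0,-0.3],0],[1,[0,0,-0.6],0]]' 60 && python3 -m inch '[[1,[0,0.1,-0.8],0],[1,[0,0.1,-0.8],0],[1,[0,0.1,-0.8],0],[1,[0,0,-0.8],0],[1,[0,0,-0.6],0],[1,[0,0,-0.3],0],[1,[0,0,0],0],[1,[0,0,0],0]]' 60
python3 snap.py m wrist scene
```

```text
time_s: 15.77
position: [0.524, -0.1006, 0.4824]
tool_rot: [[0.003, 0.96, 0.279], [-0.002, 0.279, -0.96], [-1.0, 0.003, 0.002]]
ft_force: [-0.2, 1.6, -2.5]
grip_width: 0.0376
time_s: 16.43
position: [0.4979, 0.0204, 0.4807]
tool_rot: [[-0.0, 0.96, 0.281], [-0.0, 0.281, -0.96], [-1.0, -0.0, 0.0]]
ft_force: [-0.6, -0.5, -2.1]
grip_width: 0.0377
16.4333 [0.4979 0.0204 0.4807] [-0.6354 -0.4867 -2.1271] [0.0014 0.0554 0.0054] 0.037658419299896745
[[-0.0002  0.9596  0.2814]
 [-0.0002  0.2814 -0.9596]
 [-1.     -0.0003  0.0002]]
```

View pics/m_wrist.png

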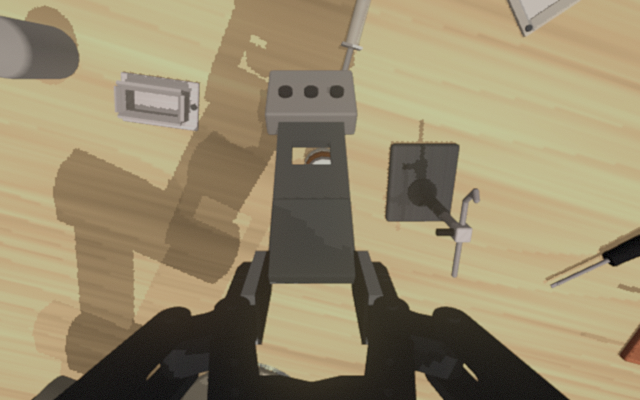

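View pics/m_scene.png

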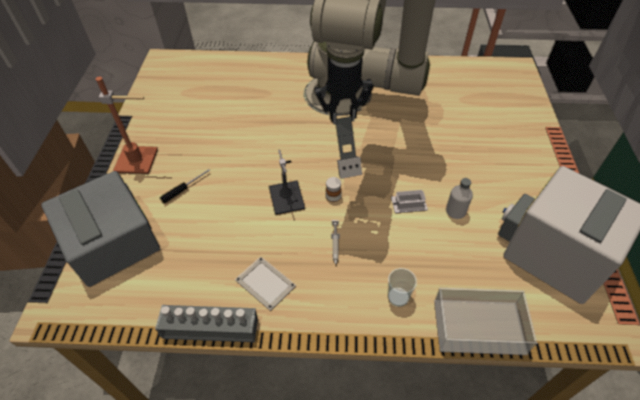

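```bash
python3 - <<'E'
import cv2
a=cv2.imread("pics/m_wrist.png")
cv2.imwrite("pics/m1.png",cv2.resize(a[60:140,105:210],None,fx=7,fy=7,interpolation=cv2.INTER_CUBIC))
E
```

View pics/m1.png

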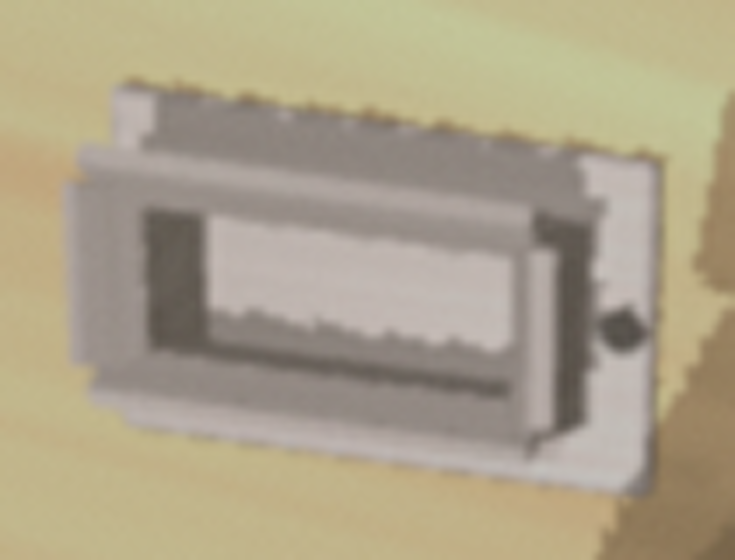

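```bash
python3 - <<'E'
from h import *
import pickle
np.set_printoptions(precision=4,suppress=True)
s,p=pickle.load(open('m.pkl','rb'))
f=lambda c,z:ray('w',105+c[0]/7-.43,60+c[1]/7-.43,z,p)
def rep(n,cs,z):
    q=np.array([f(c,z) for c in cs])[:,:2];print(n,q.mean(0))
    for i in range(4):
        d=q[(i+1)%4]-q[i];print('  ',np.hypot(*d).round(4),np.degrees(np.arctan2(d[1],d[0])).round(1))
rep('well',[(145,210),(520,250),(514,398),(148,350)],.028)
rep('lip',[(72,150),(560,213),(548,455),(78,400)],.036)
rep('base',[(118,83),(662,158),(650,492),(112,425)],.005)
E
```

```text
well [0.4997 0.2188]
   0.0627 -79.5
   0.0249 -173.2
   0.0623 99.0
   0.0232 7.6
lip [0.4998 0.2181]
   0.0795 -80.7
   0.0401 -173.4
   0.0791 99.7
   0.0407 7.2
base [0.4998 0.2192]
   0.0946 -81.1
   0.0591 -171.9
   0.0978 99.3
   0.0599 5.1
```

```bash
python3 -m inch '[[1,[0,0,0],0.75],[1,[0,0,0],0.75],[1,[0,-0.5,-0.9],0],[1,[0,-0.5,-0.9],0],[1,[0,-0.5,-0.9],0],[1,[0,-0.5,-0.9],0],[1,[0,-0.5,-0.9],0],[1,[0,-0.43,-0.9],0]]' 60 && python3 -m inch '[[1,[0,0,-0.7],0],[1,[0,0,-0.4],0],[1,[0.5,0,0],0],[1,[0.8,0,0],0],[1,[0.9,0,0],0],[1,[0.9,0,0],0],[1,[0.8,0,0],0],[1,[0.4,0,0],0]]' 60
python3 snap.py n wrist
```

```text
time_s: 17.2
position: [0.3855, 0.1671, 0.4809]
tool_rot: [[0.0, 0.988, 0.151], [-0.0, 0.151, -0.988], [-1.0, 0.0, 0.0]]
ft_force: [0.2, -0.6, -1.5]
grip_width: 0.038
time_s: 17.87
position: [0.3813, 0.1988, 0.3493]
tool_rot: [[-0.004, 0.988, 0.152], [-0.001, 0.152, -0.988], [-1.0, -0.004, 0.0]]
ft_force: [0.2, 0.5, -2.0]
grip_width: 0.0379
17.8667 [0.3813 0.1988 0.3493] [ 0.191   0.4614 -2.033 ] [ 0.0494  0.0712 -0.0547] 0.03790094480241893
[[-0.0038  0.9884  0.1516]
 [-0.0008  0.1515 -0.9884]
 [-1.     -0.0039  0.0002]]
```

View pics/n_wrist.png

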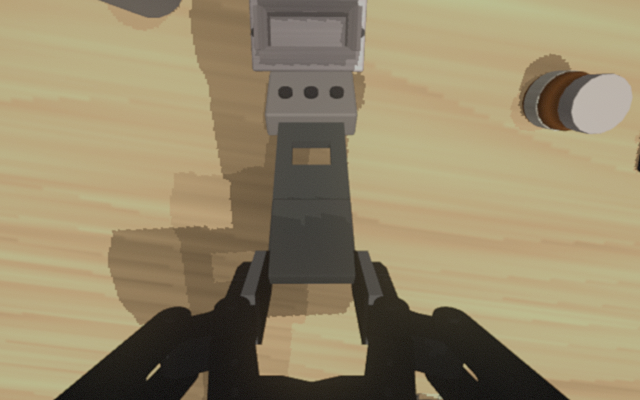

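```bash
python3 -m inch '[[1,[0.4,0,0],0],[1,[0.5,0,0],0],[1,[0.4,0,0],0],[1,[0.2,0,0],0],[1,[0.08,0,0],0],[1,[0,0,0],0],[1,[0,0,0],0],[1,[0,0,0],0]]' 60
python3 snap.py o wrist scene; python3 - <<'E'
import cv2
a=cv2.imread("pics/o_scene.png");b=cv2.imread("pics/o_wrist.png")
cv2.imwrite("pics/o1.png",cv2.resize(a[110:230,350:470],None,fx=4.5,fy=4.5,interpolation=cv2.INTER_CUBIC))
E
```

```text
time_s: 18.58
position: [0.3813, 0.1995, 0.3052]
tool_rot: [[0.001, 0.988, 0.153], [0.0, 0.153, -0.988], [-1.0, 0.001, -0.0]]
ft_force: [-0.0, 1.2, -3.1]
grip_width: 0.0379
18.5833 [0.3813 0.1995 0.3052] [-0.031   1.1632 -3.1251] [-0.0301  0.0994 -0.0173] 0.0378721273819212
[[ 0.0014  0.9882  0.153 ]
 [ 0.0003  0.153  -0.9882]
 [-1.      0.0014 -0.0001]]
```

View pics/o_wrist.png

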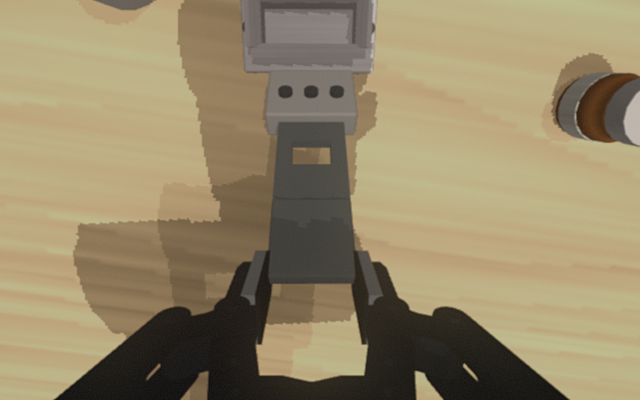

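View pics/o1.png

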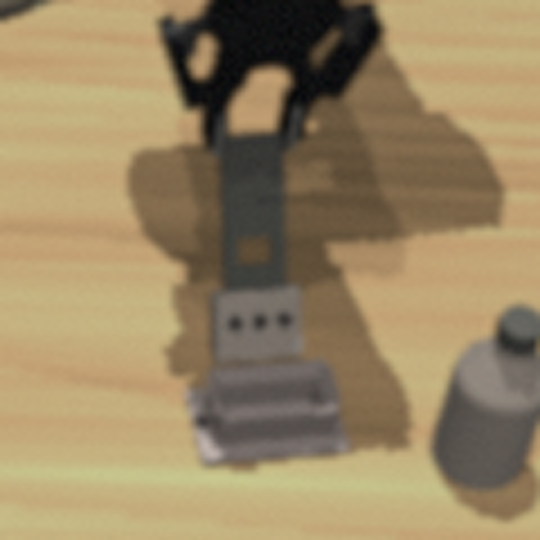

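```bash
python3 -m inch '[[1,[0.1,0.1,0],0],[1,[0,0.11,0],0],[1,[-0.11,0.14,0],0],[1,[-0.11,0.14,0],0],[1,[-0.11,0.14,0],0],[1,[-0.11,0.14,0],0],[1,[0,0,0],0],[1,[0,0,0],0]]' 25
python3 snap.py q wrist scene; python3 - <<'E'
import cv2
a=cv2.imread("pics/q_scene.png")
cv2.imwrite("pics/q1.png",cv2.resize(a[110:230,350:470],None,fx=4.5,fy=4.5,interpolation=cv2.INTER_CUBIC))
E
```

```text
time_s: 19.35
position: [0.4039, 0.2031, 0.3148]
tool_rot: [[-0.001, 0.988, 0.153], [-0.0, 0.153, -0.988], [-1.0, -0.001, -0.0]]
ft_force: [-2.1, -0.7, -2.2]
grip_width: 0.0377
19.35 [0.4039 0.2031 0.3148] [-2.1372 -0.747  -2.1931] [-0.0463  0.6352 -0.02  ] 0.03772905014402454
[[-0.0005  0.9882  0.1531]
 [-0.0001  0.1531 -0.9882]
 [-1.     -0.0005 -0.    ]]
```

View pics/q_wrist.png

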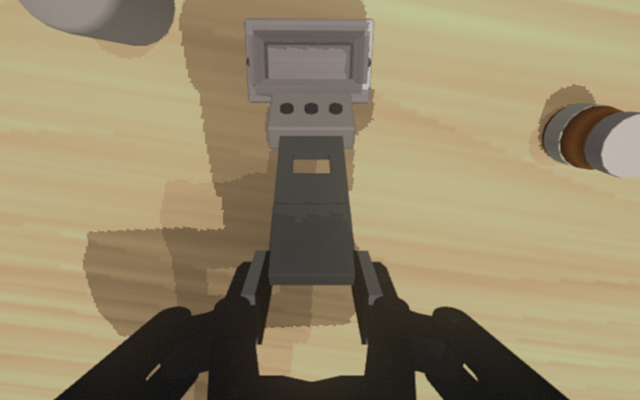

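View pics/q1.png

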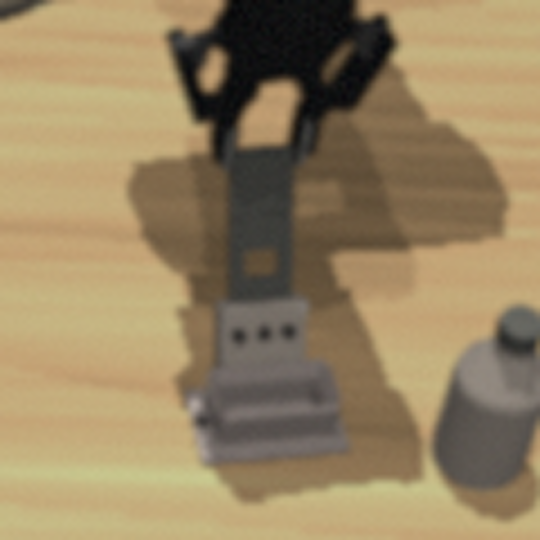

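```bash
python3 -m inch '[[1,[-0.1,0.17,0],0],[1,[-0.1,0.17,0],0],[1,[-0.09,0.175,0],0],[1,[-0.08,0.18,0],0],[1,[-0.07,0.19,0],0],[1,[-0.06,0.19,0],0],[1,[-0.06,0.19,0],0],[1,[-0.04,0.19,0],0]]' 25
python3 -m inch '[[1,[-0.03,0.19,0],0],[1,[-0.03,0.19,0],0],[1,[-0.01,0.19,0],0],[1,[0,0.1,0],0],[1,[0,0,0],0],[1,[0,0,0],0],[1,[0,0,0],0],[1,[0,0,0],0]]' 25
python3 snap.py r wrist scene; python3 - <<'E'
import cv2
a=cv2.imread("pics/r_scene.png")
cv2.imwrite("pics/r1.png",cv2.resize(a[110:230,350:470],None,fx=4.5,fy=4.5,interpolation=cv2.INTER_CUBIC))
E
```

```text
time_s: 20.12
position: [0.4477, 0.2098, 0.333]
tool_rot: [[0.0, 0.988, 0.153], [-0.0, 0.153, -0.988], [-1.0, 0.0, 0.0]]
ft_force: [-3.2, -0.7, -1.4]
grip_width: 0.0381
time_s: 20.78
position: [0.4667, 0.2128, 0.3347]
tool_rot: [[-0.0, 0.988, 0.153], [-0.0, 0.153, -0.988], [-1.0, -0.0, 0.0]]
ft_force: [-2.0, 0.1, -2.0]
grip_width: 0.0379
20.7833 [0.4667 0.2128 0.3347] [-1.9863  0.1219 -1.9988] [-0.1677  0.5732  0.0029] 0.03787710621729569
[[-0.0003  0.9882  0.1531]
 [-0.0002  0.1531 -0.9882]
 [-1.     -0.0004  0.0001]]
```

View pics/r_wrist.png

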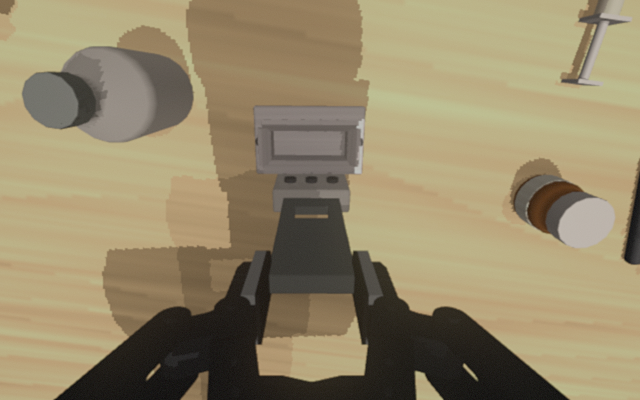

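View pics/r1.png

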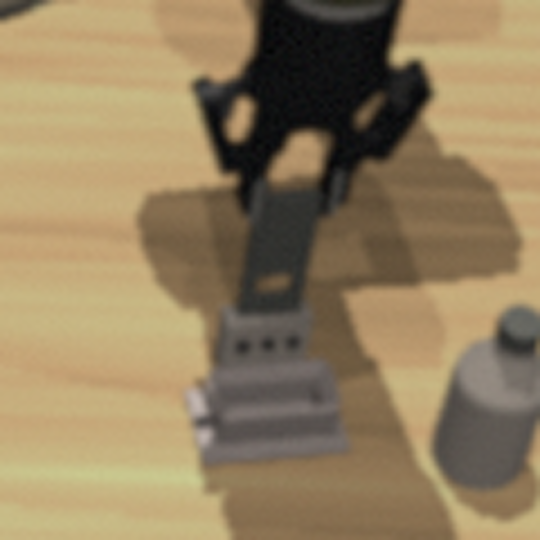

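```bash
python3 -m inch '[[1,[0,0.07,0],0],[1,[0,0.07,0],0],[1,[0,0,0],0],[1,[0,0,0],0],[1,[0,-0.1,0],0],[1,[-0.2,-0.1,0],0],[1,[-0.2,0,0],0],[1,[0,0,0],0]]' 25
python3 snap.py t wrist; python3 - <<'E'
import cv2
b=cv2.imread("pics/t_wrist.png")
cv2.imwrite("pics/t1.png",cv2.resize(b[120:320,230:400],None,fx=3,fy=3,interpolation=cv2.INTER_CUBIC))
E
```

```text
time_s: 21.55
position: [0.4654, 0.2126, 0.3487]
tool_rot: [[0.004, 0.988, 0.153], [0.001, 0.153, -0.988], [-1.0, 0.004, -0.0]]
ft_force: [-0.1, 0.5, -1.1]
grip_width: 0.0378
21.55 [0.4654 0.2126 0.3487] [-0.1282  0.5284 -1.086 ] [ 0.0368  0.0405 -0.0216] 0.03784635156987961
[[ 0.0043  0.9882  0.1532]
 [ 0.0008  0.1532 -0.9882]
 [-1.      0.0044 -0.0001]]
```

View pics/t1.png

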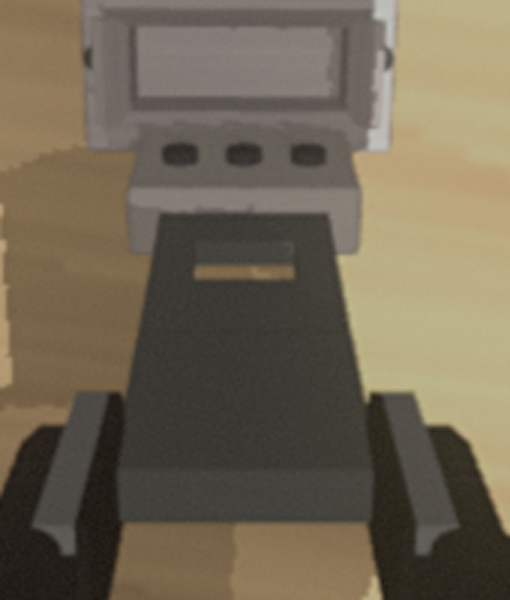

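```bash
python3 - <<'E'
from pnp import *
import pnp as m
P1=[((9,28,45),(128,187)),((9,-28,45),(360,187)),((-9,28,45),(131,252)),((-9,-28,45),(361,253)),((3,20,45),(160,213)),((3,-20,45),(328,213)),((5,20,145),(118,470)),((5,-20,145),(372,470)),((-5,20,145),(120,521)),((-5,-20,145),(372,520))]
# d image: hanging upright
P0=[((9,28,45),(246,222)),((9,-28,45),(477,220)),((-9,28,45),(247,290)),((-9,-28,45),(477,287)),((3,20,45),(276,250)),((3,-20,45),(445,246)),((5,20,145),(234,462)),((5,-20,145),(497,457)),((-5,20,145),(234,521)),((-5,-20,145),(497,515))]
print('hang');m.pnp('d.pkl',P0,(190,120),3)
a=np.radians(8.8);m.S=np.array([[np.cos(a),-np.sin(a),0],[np.sin(a),np.cos(a),0],[0,0,1]]);m.POST=np.array([.4998,.2185,0])
print('now');m.pnp('t.pkl',P1,(230,120),3)
E
```

```text
hang
resid [0.4977 0.0571 0.8664 0.6495 1.2098 0.7478 0.7863 0.5221 0.5201 0.1206]
tilt (top to post +) 0.13195597210364196 roll 0.4399684029703617 yaw 0.7387323459450402
slot in stand mm [ 19.9894  -0.5818 130.0463]
grip141 in tool [ 0.1684 -0.0027  0.    ]
now
resid [0.3439 0.2522 0.7832 1.246  0.8783 0.92   0.5524 0.8273 0.1525 0.3075]
tilt (top to post +) 7.267972332655349 roll -0.01004917292508726 yaw 0.17043695674033477
slot in stand mm [-31.707   -0.4412 105.197 ]
grip141 in tool [ 0.173  -0.0065 -0.0001]
```

```bash
python3 -m inch '[[1,[-0.2,0,0],0],[1,[-0.1,0,0],0],[1,[0,0.2,0],0],[1,[0,0.2,0],0],[1,[0,0.2,0],0],[1,[0,0.2,0],0],[1,[0,0,0],0],[1,[0,0,0],0]]' 25
python3 snap.py u wrist scene; python3 - <<'E'
import cv2
b=cv2.imread("pics/u_wrist.png")
cv2.imwrite("pics/u1.png",cv2.resize(b[120:320,230:400],None,fx=3,fy=3,interpolation=cv2.INTER_CUBIC))
a=cv2.imread("pics/u_scene.png")
cv2.imwrite("pics/u2.png",cv2.resize(a[120:220,360:460],None,fx=5.5,fy=5.5,interpolation=cv2.INTER_CUBIC))
E
```

```text
time_s: 22.27
position: [0.4892, 0.2163, 0.3554]
tool_rot: [[-0.001, 0.988, 0.153], [-0.0, 0.153, -0.988], [-1.0, -0.001, 0.0]]
ft_force: [-0.4, 0.5, -0.6]
grip_width: 0.0378
22.2667 [0.4892 0.2163 0.3554] [-0.4161  0.4564 -0.6195] [ 0.0264 -0.0122 -0.0309] 0.03776671897591601
[[-0.0007  0.9882  0.153 ]
 [-0.0001  0.153  -0.9882]
 [-1.     -0.0007  0.    ]]
```

View pics/u1.png

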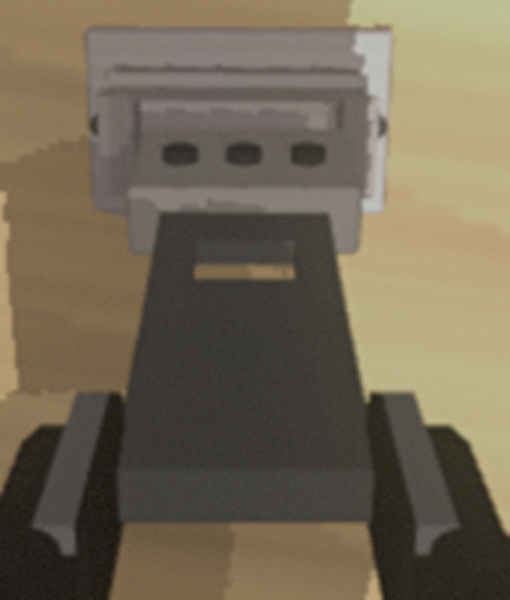

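View pics/u2.png

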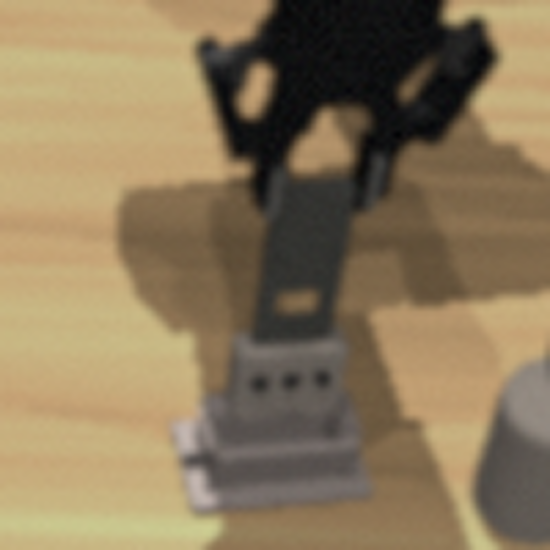

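```bash
python3 -m inch '[[1,[0.15,-0.04,0],0],[1,[0.15,0,0],0],[1,[0.15,0,0],0],[1,[0.15,0,0],0],[1,[0.1,0,0],0],[1,[0,0,0],0],[1,[0,0,0],0],[1,[0,0,0],0]]' 25
python3 snap.py v wrist scene; python3 - <<'E'
import cv2
b=cv2.imread("pics/v_wrist.png")
cv2.imwrite("pics/v1.png",cv2.resize(b[120:320,230:400],None,fx=3,fy=3,interpolation=cv2.INTER_CUBIC))
a=cv2.imread("pics/v_scene.png")
cv2.imwrite("pics/v2.png",cv2.resize(a[120:220,360:460],None,fx=5.5,fy=5.5,interpolation=cv2.INTER_CUBIC))
E
```

```text
time_s: 23.03
position: [0.4877, 0.2161, 0.335]
tool_rot: [[0.0, 0.988, 0.153], [0.0, 0.153, -0.988], [-1.0, 0.0, -0.0]]
ft_force: [-0.7, -0.2, -2.6]
grip_width: 0.038
23.0333 [0.4877 0.2161 0.335 ] [-0.7221 -0.1802 -2.627 ] [-0.0288 -0.0238  0.0282] 0.03796599594204409
[[ 0.0003  0.9882  0.1532]
 [ 0.0001  0.1532 -0.9882]
 [-1.      0.0004 -0.    ]]
```

View pics/v1.png

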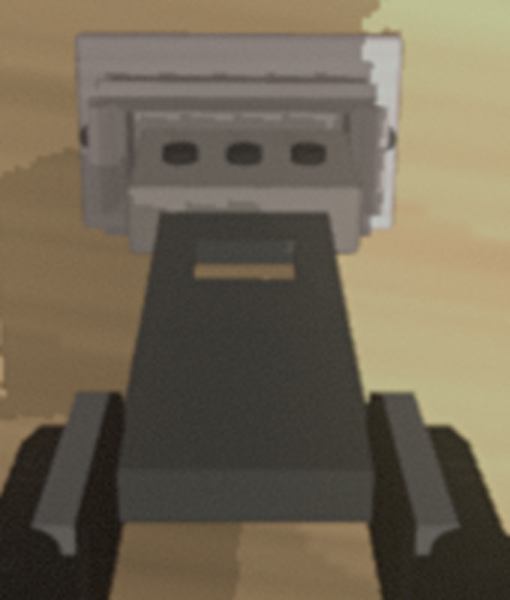

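View pics/v2.png

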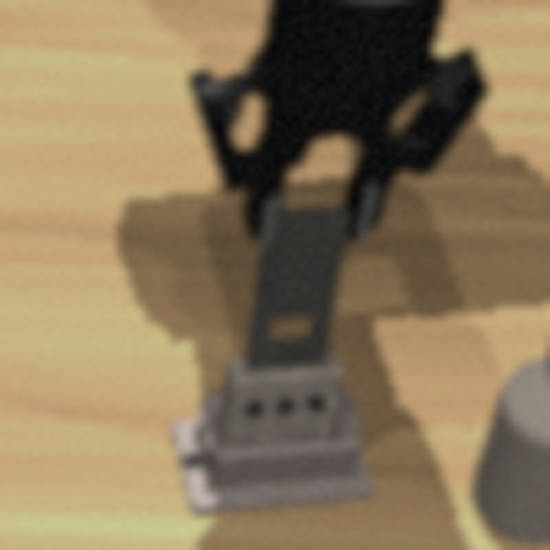

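```bash
python3 -m inch '[[1,[0.1,0,0],0],[1,[0.1,0,0],0],[1,[0.1,0,0],0],[1,[0.1,0,0],0],[1,[0,0,0],0],[1,[0,0,0],0],[1,[0,0,0],0],[1,[0,0,0],0]]' 25
python3 -c "
from rig import env;s=env.observe();print(s['position'],s['ft_force'],s['wrist_torque'])"
```

```text
time_s: 23.8
position: [0.4877, 0.2161, 0.323]
tool_rot: [[0.0, 0.988, 0.153], [0.0, 0.153, -0.988], [-1.0, 0.0, -0.0]]
ft_force: [-0.3, -0.0, -1.6]
grip_width: 0.0377
[0.48769995 0.2160611  0.32298785] [-0.32442732 -0.02608347 -1.63735148] [ 0.00242227 -0.01628295  0.00802715]
```

```bash
python3 -m inch '[[1,[0.07,0,0],0],[1,[0.07,0,0],0],[1,[0,0.1,0],0],[1,[0,0.1,0],0],[1,[0,0.1,0],0],[1,[0,0.1,0],0],[1,[0,0,0],0],[1,[0,0,0],0]]' 20
python3 snap.py w wrist scene; python3 - <<'E'
import cv2
b=cv2.imread("pics/w_wrist.png")
cv2.imwrite("pics/w1.png",cv2.resize(b[120:320,230:400],None,fx=3,fy=3,interpolation=cv2.INTER_CUBIC))
E
```

```text
time_s: 24.47
position: [0.4995, 0.2179, 0.3185]
tool_rot: [[-0.001, 0.988, 0.153], [-0.0, 0.153, -0.988], [-1.0, -0.001, 0.0]]
ft_force: [-2.4, -0.6, -0.9]
grip_width: 0.0381
24.4667 [0.4995 0.2179 0.3185] [-2.3865 -0.6079 -0.9223] [-0.1299  0.477   0.0063] 0.03814189016679546
[[-0.0007  0.9882  0.1531]
 [-0.0002  0.1531 -0.9882]
 [-1.     -0.0007  0.0001]]
```

View pics/w1.png

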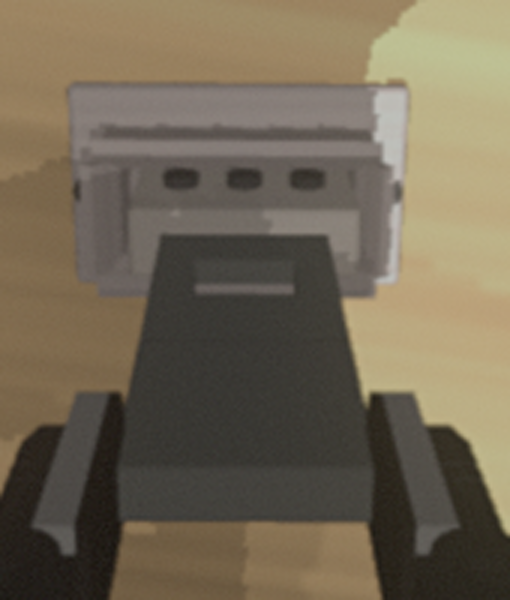

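```bash
python3 -m inch '[[1,[0,0.05,0],0],[1,[0,0.03,0],0],[1,[0,0,0],0],[1,[0.04,-0.03,0],0],[1,[0.04,0,0],0],[1,[0.02,0,0],0],[1,[0,0,0],0],[1,[0,0,0],0]]' 20
python3 -c "
from rig import env;s=env.observe();print(s['position'],s['ft_force'],s['wrist_torque'])"
```

```text
time_s: 25.23
position: [0.501, 0.2181, 0.3154]
tool_rot: [[-0.0, 0.988, 0.153], [-0.0, 0.153, -0.988], [-1.0, -0.0, -0.0]]
ft_force: [-0.8, -0.6, -1.7]
grip_width: 0.0376
[0.50095448 0.21812079 0.31541559] [-0.83491418 -0.56277187 -1.66973355] [-0.02075889  0.46145005 -0.04975424]
```

```bash
python3 -m inch '[[1,[0.03,-0.03,0],0],[1,[0.03,0,0],0],[1,[0.03,0,0],0],[1,[0,0,0],0],[1,[0,0,0],0],[1,[0,0,0],0],[1,[0,0,0],0],[1,[0,0,0],0]]' 20
python3 snap.py x wrist scene; python3 - <<'E'
import cv2
b=cv2.imread("pics/x_wrist.png")
cv2.imwrite("pics/x1.png",cv2.resize(b[120:320,230:400],None,fx=3,fy=3,interpolation=cv2.INTER_CUBIC))
E
```

```text
time_s: 25.9
position: [0.5001, 0.218, 0.3129]
tool_rot: [[-0.0, 0.988, 0.153], [-0.0, 0.153, -0.988], [-1.0, -0.0, 0.0]]
ft_force: [-1.7, 0.0, -2.0]
grip_width: 0.0376
25.9 [0.5001 0.218  0.3129] [-1.6555  0.0044 -2.0493] [-0.0945  0.4893 -0.0394] 0.037621321752273805
[[-0.0001  0.9882  0.1532]
 [-0.      0.1532 -0.9882]
 [-1.     -0.0001  0.    ]]
```

View pics/x1.png

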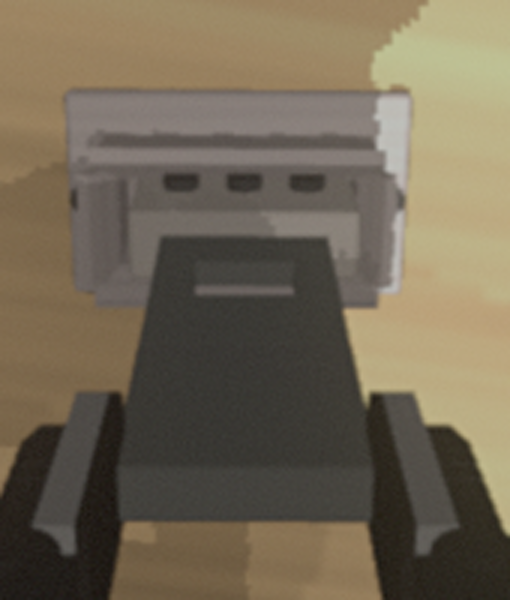

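```bash
python3 -m inch '[[1,[0.03,-0.02,0],0],[1,[0.03,0,0],0],[1,[0.03,0,0],0],[1,[0,0,0],0],[1,[0,0,0],0],[1,[0,0,0],0],[1,[0,0,0],0],[1,[0,0,0],0]]' 20
python3 -c "
from rig import env;s=env.observe();print(s['position'],s['ft_force'],s['wrist_torque'])"
```

```text
time_s: 26.67
position: [0.5, 0.2181, 0.3124]
tool_rot: [[0.005, 0.988, 0.153], [0.001, 0.153, -0.988], [-1.0, 0.006, -0.0]]
ft_force: [-0.8, 0.6, 12.1]
grip_width: 0.0378
[0.49998261 0.21806193 0.31239739] [-0.77570882  0.62068686 12.14433942] [-0.08378831  0.54884331 -0.0583963 ]
```

```bash
python3 -m inch '[[1,[-0.06,0,0],0],[1,[0,0,0],0],[0.3,[0,0,0],0],[0.1,[0,0,0],0],[-0.1,[0,0,0],0],[-0.3,[0,0,0],0],[-0.5,[0,0,0],0],[-0.5,[0,0,0],0]]' 20
python3 snap.py y wrist scene; python3 - <<'E'
import cv2
b=cv2.imread("pics/y_wrist.png")
cv2.imwrite("pics/y1.png",cv2.resize(b[120:320,230:400],None,fx=3,fy=3,interpolation=cv2.INTER_CUBIC))
E
```

```text
time_s: 27.33
position: [0.4996, 0.2179, 0.3119]
tool_rot: [[0.0, 0.988, 0.153], [-0.0, 0.153, -0.988], [-1.0, 0.0, 0.0]]
ft_force: [-0.3, -0.4, 0.9]
grip_width: 0.0642
27.3333 [0.4996 0.2179 0.3119] [-0.27   -0.4346  0.8609] [-0.0049  0.0138  0.0039] 0.06417495567316915
[[ 0.0001  0.9882  0.1531]
 [-0.      0.1531 -0.9882]
 [-1.      0.0001  0.    ]]
```

View pics/y1.png

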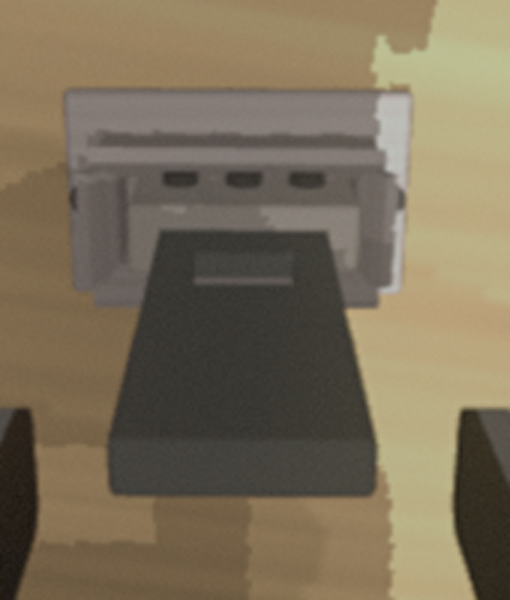

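```bash
python3 - <<'E'
from pnp import *
import pnp as m
P1=[((9,28,45),(130,205)),((9,-28,45),(360,205)),((3,20,45),(160,231)),((3,-20,45),(328,231)),((5,20,145),(111,440)),((5,-20,145),(376,440)),((-5,20,145),(110,494)),((-5,-20,145),(376,494)),((3,11,61),(195,252)),((3,-11,61),(293,252))]
a=np.radians(8.8);m.S=np.array([[np.cos(a),-np.sin(a),0],[np.sin(a),np.cos(a),0],[0,0,1]]);m.POST=np.array([.4998,.2185,0])
R,t=m.pnp('y.pkl',P1,(230,120),3);print(t)
E
python3 -m inch '[[-0.6,[-0.5,0,0],0],[-0.6,[-0.8,0,0],0],[-0.6,[-0.8,0,0],0],[-0.6,[-0.8,-0.2,0],0],[-0.6,[-0.6,-0.4,0],0],[-0.6,[0,-0.4,0],0],[-0.6,[0,-0.2,0],0],[-0.6,[0,0,0],0]]' 20
python3 snap.py z wrist scene top; python3 - <<'E'
import cv2
a=cv2.imread("pics/z_scene.png")
cv2.imwrite("pics/z2.png",cv2.resize(a[120:220,360:460],None,fx=5.5,fy=5.5,interpolation=cv2.INTER_CUBIC))
E
```

```text
resid [0.6858 0.3072 0.6252 0.5163 0.5808 0.5199 0.7778 0.6014 0.3105 0.2383]
tilt (top to post +) 0.4121538325909908 roll -0.17860207195502464 yaw 0.06714830904204883
slot in stand mm [ 0.7874 -0.4059 71.7035]
grip141 in tool [ 0.1692  0.0005 -0.0004]
[0.5012 0.2181 0.0017]
time_s: 28.1
position: [0.463, 0.2123, 0.417]
tool_rot: [[-0.0, 0.988, 0.153], [-0.0, 0.153, -0.988], [-1.0, -0.0, 0.0]]
ft_force: [0.1, 0.1, -0.1]
grip_width: 0.0682
28.1 [0.463  0.2123 0.417 ] [ 0.0844  0.066  -0.0733] [ 0.0901  0.0339 -0.0014] 0.06824396975187201
[[-0.0004  0.9882  0.1534]
 [-0.0001  0.1534 -0.9882]
 [-1.     -0.0004  0.    ]]
```

View pics/z_wrist.png

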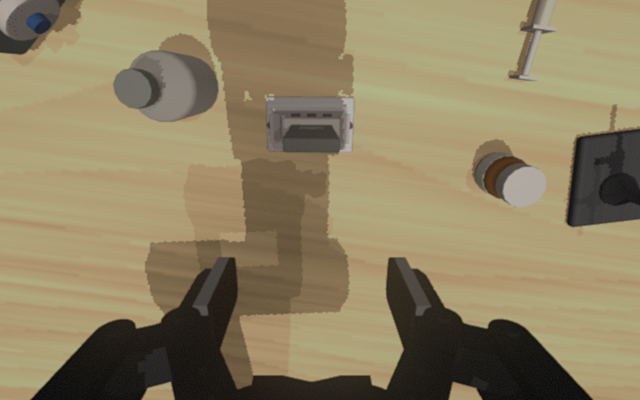

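View pics/z2.png

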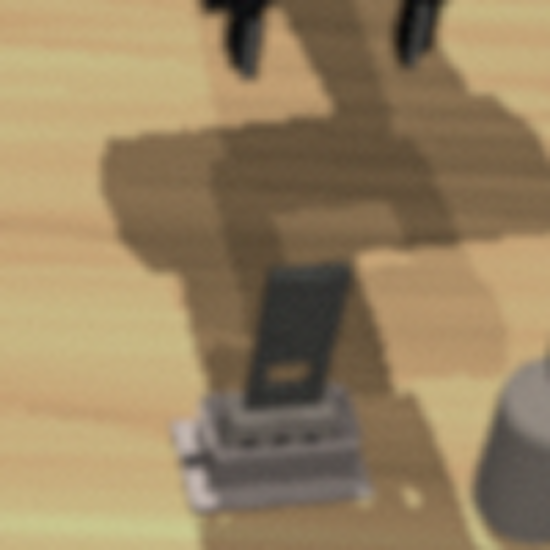

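```bash
python3 - <<'E'
import cv2
a=cv2.imread("pics/a_top.png");b=cv2.imread("pics/z_top.png")
cv2.imwrite("pics/zz.png",b)
E
python3 - <<'E'
from rig import env
print(env.close_job(), env.observe()['time_s'])
E
```

```text
the job is handed in; nothing more can be done
the job is handed in; nothing more can be done
```

View pics/zz.png

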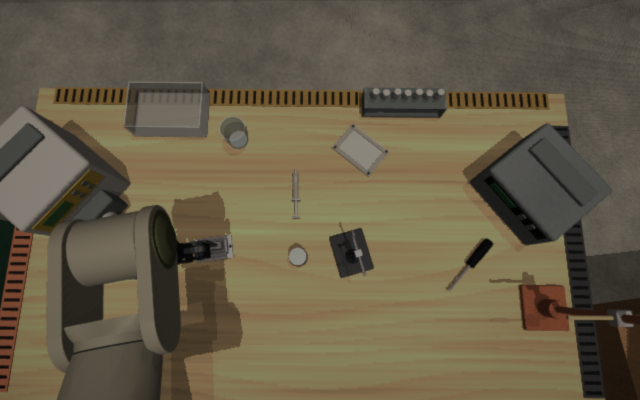

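The cassette is off the hook and standing upright in the cradle. I let go of it, backed the gripper clear, and handed the job in at about 28 s.

**Getting it off the hook:** These moves can't tilt the tool. So I gripped the block across its 40 mm width instead of the 10 mm thickness you advised, and pressed the hanger plate lightly against the hook's clamp block. That made the cassette pivot in the pads to about 38°. I felt for the rod and the upturned end, then followed the path over the barb with no contact showing in the force readings. The largest force I read while touching the hook was about 3.6 N, against the 8 N limit. Readings come only at the end of each move, so a brief peak could have been missed.

**Docking:** I straightened the cassette against the outside of the cradle lip, at about 3 N, then lowered it in. During this it slipped 4–5 mm in the pads and was still about 7° off upright, so I finished straightening it inside the well. It bottomed with a push of about 12–14 N, and then I released it.

**Last checks:**
- **Cassette pose:** after release it measured about 0.4° off upright and within 1 mm of the cradle's centre.
- **Fully home:** the camera put its underside at 1.7 mm. That camera reads about 4 mm low, as it did when the cassette hung at a known height, so the true figure is close to the 6 mm floor.
- **Robot clear:** the force reading is near zero with the gripper away.
- **Other things on the bench:** the jar, beaker, syringe, cover and driver look unmoved in the top view. The arm hides the bottle there, but the wrist view just before shows it standing.
- **Calibration:** the scene camera disagreed with the other two by 5–10 mm, so I did not use it for measuring.

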